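# File the session drives in the rack

### The arm

A 6-joint arm with a two-finger parallel gripper is mounted at the origin on a cart in front of the work surface, level with it; the furniture and walls round the work are solid. World frame = base frame: x ahead of the robot, y to its left, z up, the work surface at z = 0. Lengths are in mm, angles in degrees, forces in N, time in s.
With the tool pointing down it reaches from about 300 to 850 mm from the base axis. Payload 4.2 kg.
Tool frame: the origin (TCP) lies at the very end of the fingers, on their centre line; the grasp point (between the pads) lies 19 mm behind it; z points along the fingers, y is the line along which they close (so a half turn about z gives the same grasp; the last joint's range is limited). The gripper opens to 91 mm and grips with 3 to 60 N. Pads are 32 mm wide; open, the fingers measure 118 mm over their backs; the gripper's body (76 mm by 178 mm) begins 60 mm behind the grasp point.
Start: joints at [-76.776, 18.312, 89.639, -0, 72.044, -1.146], TCP at [142.705, -557.026, 213.976] pointing down, gripper open.
Joint ranges: [-177.97, 177.97], [-48.28, 115.42], [12.27, 149.76], [-77.06, 257.06], [2.81, 150.46], [-146.56, 146.56]. Speed limits (degrees/s): [147.25, 147.25, 180, 180, 180, 180].

### API

Orientations are given as [roll, pitch, yaw] about the fixed x, y, z axes, in that order (R = Rz(yaw) Ry(pitch) Rx(roll)).
In Python, from workcell import env, eyes gives the robot as it stands.
- The arm moves only by the tool send_rows, never from a script. Its argument "targets" is text: rows parted by semicolons, each of 7 numbers parted by spaces: the shift along the tool's x, y, z in m, then the turn, a rotation vector about the tool's x, y, z in degrees, then the opening in per cent of the stroke, from 0 (shut) to 100 (fully open). A call has 1 to 12 rows; each row is the pose to reach, as a shift and turn from the pose commanded when the call began, along the tool's axes at that moment; what a row does not reach only later rows make up. A row lasts 1/12 s, in which the tool goes at most 41.7 mm and 7.16 degrees, less where a joint would pass 70% of its speed; a pose out of reach is approached as far as the arm can. A call with a gripper value outside its range is refused whole. The fingers move at their own pace and stop on an object; "grip_force" is the grip in N (left out, the last holds). Time passes only in rows, so rows that repeat a pose let the fingers close. It gives the time, the measured TCP pose, the force, the opening and the grip force at its end, in the units of the state.
- env.state(): the state, without advancing time (a new reading comes with each control period).
- eyes.grab_frame(name): name is "side" or "top"; returns a dict with "image" (480x640x3 uint8, blue, green, red), "fovy" (degrees; the focal length in pixels is half the picture's height over the tangent of half this angle, whatever the lens; pixels are square), "cx", "cy" (the principal point, pixels), "D" ([k1, k2, p1, p2, k3] as OpenCV has them; the pictures are not rectified), "eye" and "attitude" of the camera in the world. Camera axes: x right, y up, looking along -z (the intrinsics and any distortion apply to the point x, -y, -z); pixel columns grow to the right and rows downward; lengths in mm; the calibration is good to about 2 mm. A picture is of the moment at which its call begins. There is no depth.
- env.job_done(): hands the job in; it is judged then, once.
The state is a dict: "time_s": time; "qpos": joint angles; "qvel": joint speeds; "effort": joint torques, N m; "ee_pos": TCP position; "ee_rot": TCP orientation; "force": force on the tool from outside, world axes, zero at the start; "torque": the same for the moment, N m; "gripper_width": finger opening in mm; "gripper_force": force on a finger pad.
Only numpy, scipy, OpenCV 4.12 (cv2) and the standard library are available. Lean on these libraries where they do the work, as an engineer would, in place of code of your own. Each camera call takes 0.05 s, during which the arm holds its last target. There are 200 camera calls.

### The job

Put the cased backup drives that lie flat on the desk away in the small three-slot rack: swing the rack's keeper bar well clear of the slots, stand every drive up on one of its short edges and slide each fully down into a slot of its own, then swing the bar fully back across over their tops. Leave the guitar things on the desk where they are.

Things in the scene. Friction and masses are not known exactly. Their poses are not given: they have to be found in the camera images.
- drive_0_mid (a point): A cased backup drive: flat aluminium-grey slab 84 x 64 x 18 mm with a black band at each short edge, about 0.1 to 0.2 kg. The point is its centre; axes: x along its 84 mm length, y across its 64 mm width, z through its 18 mm thickness. Starts flat, length roughly fore and aft. Stands unaided on a short edge, 84 mm tall; either short edge may be down. Two or three are present.
- drive_1_mid (a point): A cased backup drive: flat aluminium-grey slab 84 x 64 x 18 mm with a black band at each short edge, about 0.1 to 0.2 kg. The point is its centre; axes: x along its 84 mm length, y across its 64 mm width, z through its 18 mm thickness. Starts flat, length roughly fore and aft. Stands unaided on a short edge, 84 mm tall; either short edge may be down. Two or three are present.
- drive_2_mid (a point): A cased backup drive: flat aluminium-grey slab 84 x 64 x 18 mm with a black band at each short edge, about 0.1 to 0.2 kg. The point is its centre; axes: x along its 84 mm length, y across its 64 mm width, z through its 18 mm thickness. Starts flat, length roughly fore and aft. Stands unaided on a short edge, 84 mm tall; either short edge may be down. Two or three are present.
- slot_0 (a point): Rack slot nearest the knob end of the closed bar. Point: centre of its floor, 8 mm above the desk; z up, x along its long inside (67 mm), y across its narrow inside (21 mm). Walls rise 30 mm above the floor, flared lips to 37 mm. A drive goes in with width along x, thickness along y; fully down, its centre is 42 mm above this point and its top 92 mm above the desk.
- slot_1 (a point): The middle slot of the rack, same make and axes as slot_0. The rack is fixed on the desk: light wooden base 100 x 190 x 8 mm with a row of three aluminium pockets, centres 50 mm apart.
- slot_2 (a point): The rack slot nearest the bar's pivot post; same make and axes as slot_0.
- keeper (a joint): Steel keeper bar, 178 x 14 x 6 mm, level, 97 to 103 mm above the desk, on a pivot post at one end of the row of slots. 0 rad: across the middles of all three slots, at its stop (blocks them; passes 5 mm over drives fully down). Grows as the knob end swings anticlockwise seen from above, to the robot's side; stop at 1.75. Light friction, stays where left.
- keeper_knob (a point): Centre of the black upright cylinder knob on the free end of the keeper bar: 16 mm across, standing about 33 mm above the bar's top, from 103 to 136 mm above the desk; the point is 170 mm from the pivot. The knob is fixed to the bar; it can be gripped from above or pushed.
- keeper_pivot (a point): Point on the vertical axis of the keeper bar, at the bar's height (100 mm above the desk), 42 mm beyond the centre of the nearest slot, in line with the slots. The post under it is 14 mm thick.
- bottleneck_slide_mid (a point): Bystander: brass guitar slide, tube 23 mm across and 60 mm tall, standing on end behind the work; the point is its centre.
- string_winder_mid (a point): Bystander: blue string winder, 27 x 79 x 31 mm, lying behind the work; the point is 10 mm above the desk at its middle. Left of it, from about y = 0.25 to 0.30 m on, stand a loudspeaker and tall shelves: keep a leaning wrist off them.
- capo_mid (a point): Bystander: spring capo, 56 x 104 x 11 mm, lying flat behind the work; the point is 5 mm above the desk at its middle.
There are look-alikes about, which are no part of the job. What is shaped like the part that bears drive_2_mid but green is not meant.

How it is judged:
By the outcome, as a careful person would: the job done as asked, in the order asked, and still so for the second after the job is handed in, with the robot touching nothing.
Of drive_0, drive_1, drive_2 only 2 to 3 are there at a start; the rules pass over those that are not, and their reading is None.
At some moment in a run one of drive_0, drive_1, drive_2 may be knocked a few centimetres aside while the robot is not near it.
It also fails if it takes over 210 s, if anything falls off the work surface, if the arm or the gripper's body presses on something with over 40 N, if the wrist force passes 120 N, or if a joint passes its speed limit or range.

## Working session

There is one attempt and no reset: what is moved stays moved. The work goes in short steps, Python scripts to look and compute and a tool call to move; the robot and the scene stay as the last step left them, time stands still between calls to the robot, and variables do not carry over. Pictures are saved under pics/ and viewed, at most 14 in all, crops included, and the job is handed in when it is done.

Besides the shell and the picture viewer there is one more tool, called in YAML: its name, and indented under it one key for each argument. send_rows: Moves the arm, as the interface text tells. Its arguments: {"type":"object","properties":{"targets":{"type":"string"},"grip_force":{"type":"number"}},"required":["targets"]}

```bash
ls; mkdir -p pics
python3 - <<'E'
from workcell import env, eyes
import cv2
s=env.state(); print(s)
for n in("side","top"):
    f=eyes.grab_frame(n); cv2.imwrite(f"pics/{n}0.png",f["image"]); print({k:v for k,v in f.items() if k!="image"})
E
```

```text
pics
{'time_s': 0.0, 'qpos': array([-7.67737703e+01,  1.83497076e+01,  8.97084659e+01, -1.36327740e-03,
        7.20410489e+01, -1.14539806e+00]), 'qvel': array([-0.18960816,  0.04564537, -0.02050566, -0.0803543 , -0.02392319,
       -0.07552534]), 'effort': array([-1.53128422e-03, -4.12472391e+01, -2.31979913e+01,  7.24928523e-02,
        4.58385469e-02, -1.66860214e-04]), 'ee_pos': array([ 142.60253017, -556.50967065,  213.12568693]), 'ee_rot': array([-1.79900771e+02, -6.87553691e-04,  1.43720487e+01]), 'force': array([0.15269889, 0.20193745, 0.01319759]), 'torque': array([-0.01620426, -0.003498  ,  0.06215498]), 'gripper_force': 0.0, 'gripper_width': 91.2683048329152}
{'fovy': 55.81437984703214, 'cx': 321.21346220315144, 'cy': 238.66374772070307, 'D': array([-0.04343519,  0.        ,  0.        ,  0.        ,  0.        ]), 'eye': array([ 643.7521933 , -884.41153532,  550.34941937]), 'attitude': array([61.2187094 , -0.27616297,  2.04302275])}
{'fovy': 53.490628925306375, 'cx': 313.0194714738288, 'cy': 241.21716103465278, 'D': array([-0.05506612,  0.        ,  0.        ,  0.        ,  0.        ]), 'eye': array([ 498.81046285,  -44.3920381 , 1253.29833179]), 'attitude': array([  5.24145268,  -1.13878038, -88.87374099])}
```

View pics/top0.png

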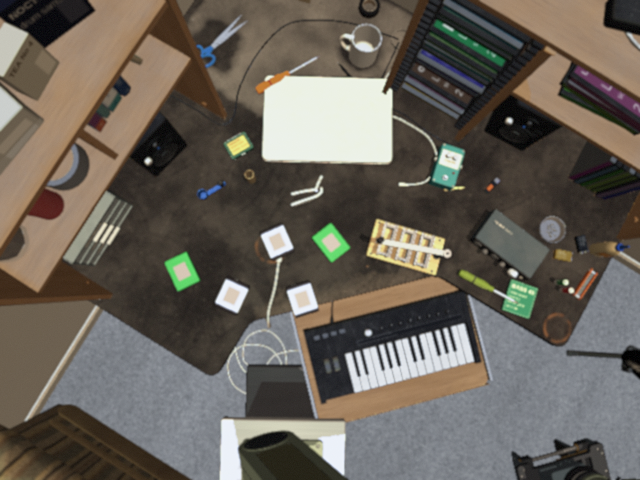

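View pics/side0.png

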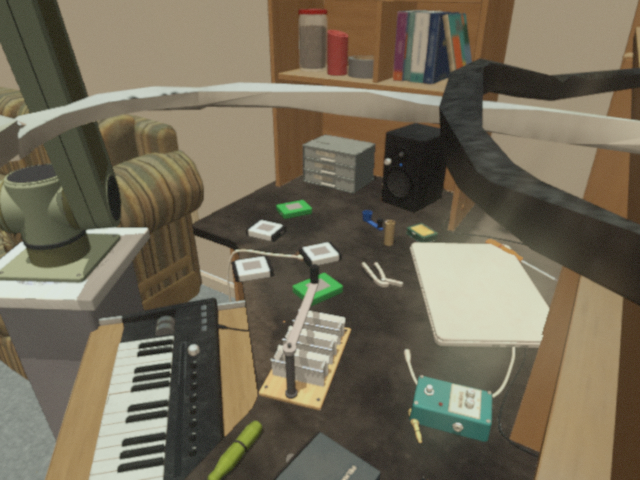

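The top view shows the grey drives near (276,241), (232,295) and (302,298), with green look-alikes at (182,271) and (331,242). The rack is at (405,247). In the side view the knob is at the far (+y) end and the post at the near (-y) end.

```bash
cat > h.py <<'E'
import numpy as np, cv2
from scipy.spatial.transform import Rotation as R
from workcell import env, eyes
def cam(f):
    F=240/np.tan(np.radians(f["fovy"]/2)); K=np.array([[F,0,f["cx"]],[0,F,f["cy"]],[0,0,1]])
    return K,f["D"],R.from_euler("xyz",f["attitude"],degrees=True).as_matrix()@np.diag([1,-1,-1]),np.array(f["eye"])
def proj(f,P):
    K,D,M,e=cam(f); P=np.atleast_2d(np.array(P,float))
    return cv2.projectPoints((P-e)@M,np.zeros(3),np.zeros(3),K,D)[0][:,0]
def unproj(f,px,z):
    K,D,M,e=cam(f); u=cv2.undistortPoints(np.array(px,float).reshape(-1,1,2),K,D)[:,0]
    d=np.c_[u,np.ones(len(u))]@M.T; return e+d*((z-e[2])/d[:,2])[:,None]
def grab(n,name=None):
    f=eyes.grab_frame(n)
    if name: cv2.imwrite(f"pics/{name}.png",f["image"])
    return f
def drives(f,z=18):
    """white-ish flat drives in top view -> centre x,y, yaw of long side, size"""
    im=f["image"].astype(int); m=((im.min(2)>105)&(im.max(2)-im.min(2)<40)).astype(np.uint8)
    out=[]
    m=cv2.morphologyEx(m,cv2.MORPH_OPEN,np.ones((5,5),np.uint8))
    for c in cv2.findContours(m,cv2.RETR_EXTERNAL,cv2.CHAIN_APPROX_NONE)[0]:
        if 350<cv2.contourArea(c)<1100:
            w=unproj(f,c[:,0].astype(float),z)[:,:2]; r=cv2.minAreaRect(w.astype(np.float32))
            out.append((np.round(r[0],1),np.round(r[1],1),round(r[2],1),c[:,0].mean(0).round(1)))
    return out
def plan(*way,state=None):
    """way: (xyz, rpy, opening%) ; prints tool-frame shift m / rotvec deg from previous waypoint and rows needed"""
    s=env.state(); p=s["ee_pos"]; r=R.from_euler("xyz",s["ee_rot"],degrees=True)
    for q,e,o in way:
        q=np.array(q,float); t=R.from_euler("xyz",e,degrees=True); d=r.inv().apply(q-p)/1000; v=np.degrees((r.inv()*t).as_rotvec())
        n=int(np.ceil(max(np.linalg.norm(d)/.0417,np.linalg.norm(v)/7.16)))
        print("%.4f %.4f %.4f %.1f %.1f %.1f %g"%(*d,*v,o)," n=",n); p,r=q,t
E
python3 - <<'E'
from h import *
f=grab("top")
for d in drives(f): print(d)
im=f["image"]
a=cv2.resize(im[200:290,345:465],None,fx=6,fy=6,interpolation=cv2.INTER_CUBIC); cv2.imwrite("pics/rk.png",a)
b=cv2.resize(im[215:325,165:355],None,fx=4,fy=4,interpolation=cv2.INTER_CUBIC); cv2.imwrite("pics/dr.png",b)
E
```

```text
(array([467.7, 141.1]), array([68.4, 71.3]), 66.8, array([231.4, 295.6]))
(array([ 602.6, -340. ]), array([178.6,  23.2]), 80.5, array([417.5, 247.6]))
(array([610.7,  28.2]), array([71.2, 68.6]), 25.3, array([276.7, 241.2]))
(array([637.8, 522. ]), array([ 29.3, 205.9]), 60.2, array([ 88.5, 227.2]))
(array([959.8, 763.9]), array([117.1,  56.4]), 5.9, array([  5.8, 108.4]))
(array([1132.1,  773.4]), array([154.4,  74.8]), 6.5, array([ 8.5, 47.3]))
```

View pics/rk.png

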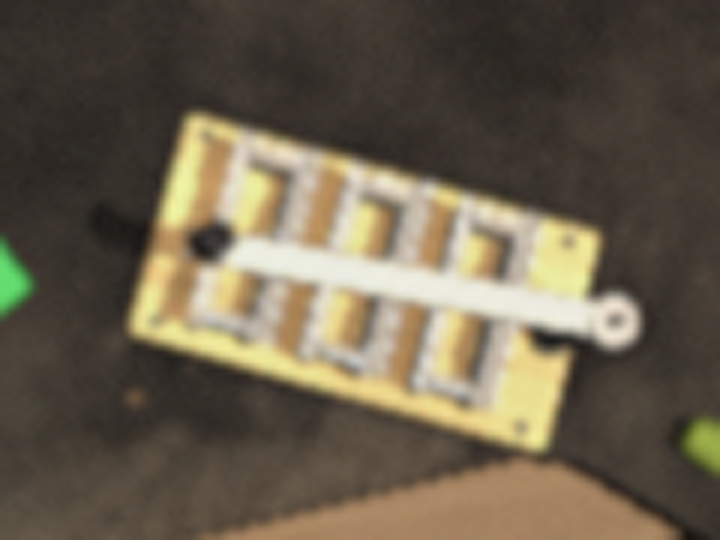

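View pics/dr.png

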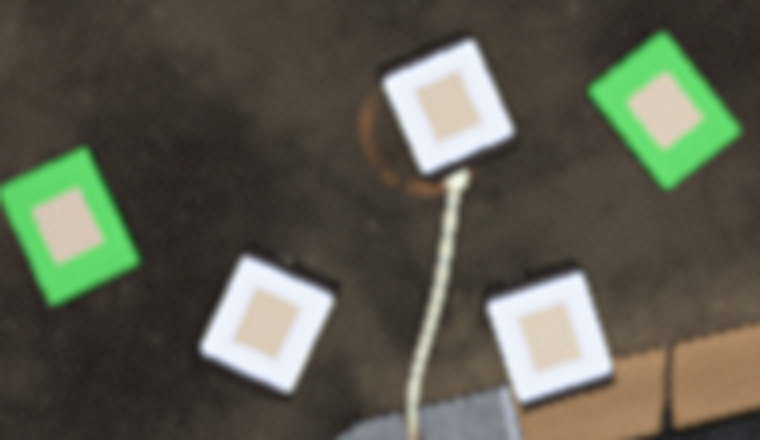

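The rack crop gives base corners TL(190,113), TR(602,232), BR(547,452), BL(130,335), the knob at (210,240) and the pivot at (614,320). The drive crop gives readable corners for all three grey drives, with the bands on their upper and lower ends. I'll turn these into positions.

Run:
```python
from h import *
f=grab("top")
c=np.array([(190,113),(602,232),(547,452),(130,335)])/6.+[345-.4,200-.4]
w=unproj(f,c,8)[:,:2]; print("base",w.round(1)); print(np.linalg.norm(np.diff(w,axis=0),axis=1))
r=cv2.minAreaRect(w.astype(np.float32)); print(r, w.mean(0))
print("pivot",unproj(f,np.array([[614,320]])/6+[344.6,199.6],103).round(1),"knob",unproj(f,np.array([[210,240]])/6+[344.6,199.6],136).round(1))
D={"A":[(383,80),(472,40),(515,130),(427,172)],"B":[(245,255),(333,297),(292,392),(202,350)],"C":[(488,297),(582,270),(612,373),(525,402)]}
for k,v in D.items():
    w=unproj(f,np.array(v)/4+[164.6,214.6],18)[:,:2]; a=(w[0]+w[1]-w[2]-w[3])/2; b=(w[0]+w[3]-w[1]-w[2])/2
    print(k,w.mean(0).round(1),"yawlong",np.degrees(np.arctan2(a[1],a[0])).round(1),"yawwid-90",(np.degrees(np.arctan2(b[1],b[0]))-90).round(1),np.linalg.norm(a),np.linalg.norm(b))
g=grab("side","side1")
cv2.imwrite("pics/sc.png",cv2.resize(g["image"][200:420,220:360],None,fx=2.7,fy=2.7,interpolation=cv2.INTER_CUBIC)[:600])
```

```text
base [[ 677.7 -233.2]
 [ 628.9 -416.8]
 [ 531.3 -391.9]
 [ 579.  -207.5]]
[190.00407278 100.71408988 190.42296816]
((604.5407104492188, -312.448486328125), (190.4229736328125, 101.94059753417969), 75.49197387695312) [ 604.25377524 -312.33292292]
pivot [[ 583.1 -393.2  103. ]] knob [[ 609. -222.  136.]]
A [611.3  27.3] yawlong 26.9 yawwid-90 26.2 65.97037371802867 63.346424528752735
B [467.9 140.2] yawlong -22.2 yawwid-90 -23.8 66.33462545743875 63.60296845519713
C [463.9 -42.6] yawlong 19.2 yawwid-90 18.2 70.12710760560574 60.98715541870148
```

View pics/sc.png

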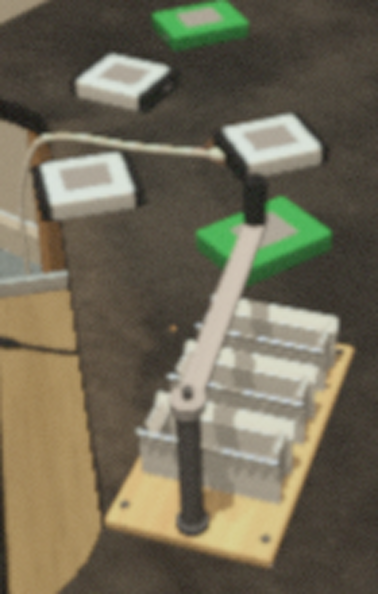

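The side crop confirms the knob at the far end, the post at the near end, and the bar turned a few degrees to the robot's side. Next I'll measure the pockets and plan the swing to open the bar, with the open fingers caging the knob.

```bash
cat >> h.py <<'E'
def arc(P,rad,th,z,op,s=None):
    """rows relative to first angle th[0] pose (call start), tool down, yaw=theta"""
    q=lambda t:np.array([P[0]+rad*np.cos(np.radians(t)),P[1]+rad*np.sin(np.radians(t)),z]); r=R.from_euler("xyz",[180,0,th[0]],degrees=True)
    for t in th[1:]:
        d=r.inv().apply(q(t)-q(th[0]))/1000; print("%.4f %.4f 0 0 0 %.1f %g;"%(d[0],d[1],-(t-th[0]),op),end=" ")
    print(q(th[0]).round(1),q(th[-1]).round(1))
E
python3 - <<'E'
from h import *
f=grab("top"); k=lambda v:unproj(f,np.array(v)/6.+[344.6,199.6],45)[:,:2].mean(0).round(1)
print(k([(238,133),(315,155),(268,340),(193,322)]),k([(455,207),(535,228),(495,405),(420,385)]))
P=np.array([583.1,-393.2]); u=np.array([48.3,184])/190.2
for n in(142,92,42): print(P+n*u)
K=P+170*np.array([np.cos(np.radians(81.4)),np.sin(np.radians(81.4))]); print(K)
plan(((*K,210),(180,0,81),40),((*K,112),(180,0,81),40))
arc(P,170,[81,87,93,99,105,111,117,123,129,135,141,147,153],112,40)
arc(P,170,[153,157,161,165,169,172],112,40)
E
```

```text
[ 619.6 -255.2] [ 592.1 -351.2]
[ 619.15993691 -255.82881178]
[ 606.46277603 -304.19894848]
[ 593.76561514 -352.56908517]
[ 608.52100839 -225.11141522]
0.5336 -0.2057 0.0038 -0.0 -0.0 -66.6 40  n= 14
0.0000 -0.0000 0.0980 0.0 0.0 0.0 40  n= 3
-0.0009 -0.0178 0 0 0 -6.0 40; -0.0037 -0.0353 0 0 0 -12.0 40; -0.0083 -0.0525 0 0 0 -18.0 40; -0.0147 -0.0691 0 0 0 -24.0 40; -0.0228 -0.0850 0 0 0 -30.0 40; -0.0325 -0.0999 0 0 0 -36.0 40; -0.0437 -0.1138 0 0 0 -42.0 40; -0.0562 -0.1263 0 0 0 -48.0 40; -0.0701 -0.1375 0 0 0 -54.0 40; -0.0850 -0.1472 0 0 0 -60.0 40; -0.1009 -0.1553 0 0 0 -66.0 40; -0.1175 -0.1617 0 0 0 -72.0 40; [ 609.7 -225.3  112. ] [ 431.6 -316.   112. ]
-0.0004 -0.0119 0 0 0 -4.0 40; -0.0017 -0.0237 0 0 0 -8.0 40; -0.0037 -0.0353 0 0 0 -12.0 40; -0.0066 -0.0469 0 0 0 -16.0 40; -0.0093 -0.0553 0 0 0 -19.0 40; [ 431.6 -316.   112. ] [ 414.8 -369.5  112. ]
```

send_rows:
  targets: "0.534 -0.206 0.004 0 0 -66.6 40;0.534 -0.206 0.004 0 0 -66.6 40;0.534 -0.206 0.004 0 0 -66.6 40;0.534 -0.206 0.004 0 0 -66.6 40;0.534 -0.206 0.004 0 0 -66.6 40;0.534 -0.206 0.004 0 0 -66.6 40;0.534 -0.206 0.004 0 0 -66.6 40;0.534 -0.206 0.004 0 0 -66.6 40;0.534 -0.206 0.004 0 0 -66.6 40;0.534 -0.206 0.004 0 0 -66.6 40;0.534 -0.206 0.004 0 0 -66.6 40;0.534 -0.206 0.004 0 0 -66.6 40"

```text
time_s: 1.3
ee_pos: [551.3, -265.4, 210.5]
ee_rot: [180.0, 0.0, 81.0]
force: [1.0, 0.1, 0.4]
gripper_width: 36.0
gripper_force: 0.0
```

send_rows:
  targets: "0.05 -0.05 0 0 0 0 40;0.05 -0.05 0 0 0 0 40;0.05 -0.05 0 0 0 0 40;0.05 -0.05 0 0 0 0 40"

```text
time_s: 1.63
ee_pos: [508.1, -208.7, 210.6]
ee_rot: [180.0, 0.0, 81.1]
force: [0.3, 0.1, 0.2]
gripper_width: 36.3
gripper_force: 0.0
```

Run:
```python
from h import *
print(env.state()["ee_pos"])
K=(609.2,-225.2); plan(((*K,112),(180,0,81),40))
```

```text
[ 508.11642633 -208.70543599  210.59819944]
-0.0006 0.1024 0.0986 0.0 0.0 0.1 40  n= 4
```

send_rows:
  targets: "-0.001 0.102 0 0 0 0 40;-0.001 0.102 0 0 0 0 40;-0.001 0.102 0 0 0 0 40;-0.001 0.102 0 0 0 0 40;-0.001 0.102 0.03 0 0 0 40;-0.001 0.102 0.06 0 0 0 40;-0.001 0.102 0.06 0 0 0 40;-0.001 0.102 0.06 0 0 0 40"

```text
time_s: 2.3
ee_pos: [607.7, -227.2, 149.4]
ee_rot: [-179.8, -0.0, 80.9]
force: [-0.8, 0.9, 0.4]
gripper_width: 36.5
gripper_force: 0.0
```

Run:
```python
from h import *
print(env.state()["ee_pos"])
f=grab("top"); g=grab("side")
a=cv2.resize(f["image"][190:300,340:460],None,fx=4,fy=4); b=cv2.resize(g["image"][180:400,240:380],None,fx=2,fy=2)
cv2.imwrite("pics/k1.png",np.hstack([a,b]))
```

```text
[ 607.74803025 -227.1655392   149.40848552]
```

View pics/k1.png

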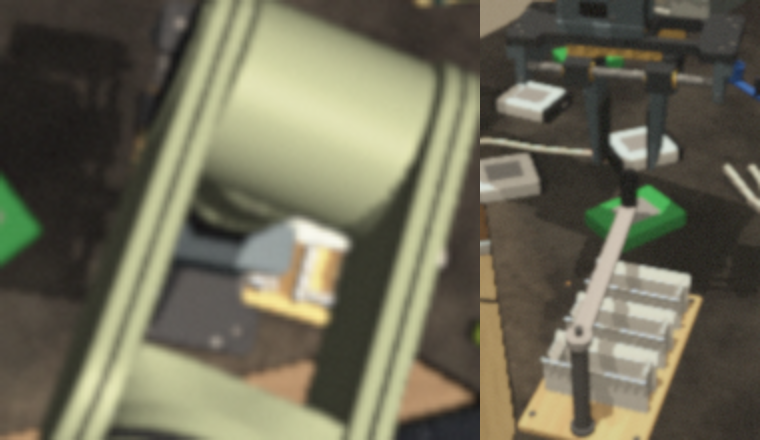

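The side crop shows the fingertips at (602,160) and (655,165) on either side of the knob at (628,185), so they're centred. I'll descend and swing.

send_rows:
  targets: "0 0.001 0.037 0 0 0 40;0 0.001 0.037 0 0 0 40;0 0.001 0.037 0 0 0 40"

```text
time_s: 2.65
ee_pos: [609.4, -226.8, 113.8]
ee_rot: [-179.9, -0.0, 81.0]
force: [0.4, 0.2, 0.1]
gripper_width: 36.5
gripper_force: 0.0
```

send_rows:
  targets: "-0.001 -0.018 0 0 0 -6 40;-0.004 -0.035 0 0 0 -12 40;-0.008 -0.053 0 0 0 -18 40;-0.015 -0.069 0 0 0 -24 40;-0.023 -0.085 0 0 0 -30 40;-0.033 -0.1 0 0 0 -36 40;-0.044 -0.114 0 0 0 -42 40;-0.056 -0.126 0 0 0 -48 40;-0.07 -0.138 0 0 0 -54 40;-0.085 -0.147 0 0 0 -60 40;-0.101 -0.155 0 0 0 -66 40;-0.118 -0.162 0 0 0 -72 40"

```text
time_s: 3.65
ee_pos: [432.0, -319.2, 116.4]
ee_rot: [-180.0, 0.2, 153.3]
force: [0.1, 0.0, -0.9]
gripper_width: 36.4
gripper_force: 0.2
```

send_rows:
  targets: "0 -0.012 0 0 0 -4 40;-0.002 -0.024 0 0 0 -8 40;-0.004 -0.035 0 0 0 -12 40;-0.006 -0.044 0 0 0 -15 40;-0.006 -0.044 0 0 0 -15 40;-0.006 -0.044 0 0 0 -15 40"

```text
time_s: 4.15
ee_pos: [417.6, -360.8, 115.5]
ee_rot: [-179.9, 0.2, 167.8]
force: [-0.5, -0.6, -0.3]
gripper_width: 36.4
gripper_force: 0.0
```

send_rows:
  targets: "0 0 -0.1 0 0 0 40;0 0 -0.1 0 0 0 40;0 0 -0.1 0 0 0 40;0 0 -0.1 0 0 0 40"

```text
time_s: 4.48
ee_pos: [419.4, -361.2, 219.8]
ee_rot: [-179.7, 0.6, 167.9]
force: [0.0, 0.1, -0.1]
gripper_width: 36.4
gripper_force: 0.0
```

```bash
sed -i 's/im.min(2)>105)/im.min(2)>TH)/; s/def drives(f,z=18)/def drives(f,z=18,TH=150)/; s/350<cv2/250<cv2/' h.py
cat >> h.py <<'E'
def lean(yaw,f,):
    """tool rpy: pointing down, yaw, leaned so the tool points forward along yaw by f deg"""
    return (R.from_euler("z",yaw,degrees=True)*R.from_euler("y",-f,degrees=True)*R.from_euler("x",180,degrees=True)).as_euler("xyz",degrees=True)
def L(c,yaw,dx,z):
    a=np.radians(yaw); return (c[0]+dx*np.cos(a),c[1]+dx*np.sin(a),z)
E
python3 - <<'E'
from h import *
f=grab("top","t2")
for d in drives(f): print(d)
g=grab("side","s2")
cv2.imwrite("pics/v2.png",np.hstack([f["image"][150:400,150:500],g["image"][180:430,200:450]]))
print(env.state()["qpos"])
c=(611.3,27.3);y=26.5
plan((L(c,y,-25,120),lean(y,30),100),(L(c,y,-15,10.5),lean(y,30),100))
E
```

```text
(array([462.8, -40.9]), array([67.4, 65.8]), 19.4, array([302. , 298.9]))
(array([467.7, 141. ]), array([65.6, 67.4]), 66.7, array([231.2, 295.6]))
(array([610.8,  28. ]), array([68.7, 65.5]), 24.7, array([276.7, 241.2]))
(array([ 842. , -430.1]), array([57.7, 44.8]), 73.0, array([450.1, 158.9]))
(array([961. , 765.5]), array([108.6,  53.5]), 5.9, array([  5.5, 107.9]))
(array([1132.1,  774.9]), array([148.1,  71.9]), 6.5, array([ 8.2, 47.1]))
[-4.19485864e+01  1.60232979e+01  9.28489547e+01  8.72884972e-03
  7.09964041e+01 -1.19910046e+02]
-0.0894 0.4032 0.0945 -36.7 13.0 137.4 100  n= 20
-0.0461 0.0000 0.0998 0.0 0.0 0.0 100  n= 3
```

View pics/v2.png

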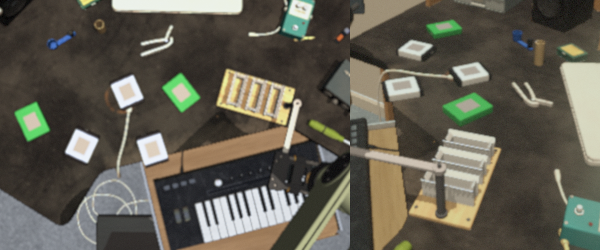

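The bar is well clear, pointing toward the robot over the keyboard. The drives haven't moved: A is at (125,91), B at (81,146) and C at (151,148) in the left half. I'll go to A first.

Run:
```python
from h import *
c=(611.0,27.8);y=25.5
plan((L(c,y,-40,190),(180,0,y),100),(L(c,y,-40,90),lean(y,30),100),(L(c,y,-15,10.5),lean(y,30),100))
```

```text
-0.0770 0.3948 0.0245 0.1 0.1 142.5 100  n= 20
-0.0000 -0.0000 0.1000 -0.0 30.0 0.0 100  n= 5
-0.0181 -0.0000 0.0813 0.0 0.0 0.0 100  n= 2
```

send_rows:
  targets: "-0.077 0.395 0.024 0 0 80 100;-0.077 0.395 0.024 0 0 80 100;-0.077 0.395 0.024 0 0 80 100;-0.077 0.395 0.024 0 0 80 100;-0.077 0.395 0.024 0 0 80 100;-0.077 0.395 0.024 0 0 80 100;-0.077 0.395 0.024 0 0 80 100;-0.077 0.395 0.024 0 0 80 100;-0.077 0.395 0.024 0 0 80 100;-0.077 0.395 0.024 0 0 80 100;-0.077 0.395 0.024 0 0 80 100;-0.077 0.395 0.024 0 0 80 100"

```text
time_s: 5.58
ee_pos: [574.6, 15.2, 187.0]
ee_rot: [-179.8, -0.1, 88.2]
force: [0.1, 0.3, -0.5]
gripper_width: 91.3
gripper_force: 0.0
```

send_rows:
  targets: "0 0 0 0 0 62.5 100;0 0 0 0 0 62.5 100;0 0 0 0 0 62.5 100;0 0 0 0 0 62.5 100;0 0 0 0 0 62.5 100;0 0 0 0 0 62.5 100;0 0 0 0 0 62.5 100;0 0 0 0 0 62.5 100;0 0 0 0 0 62.5 100;0 0 0 0 0 62.5 100;0 0 0 0 0 62.5 100"

```text
time_s: 6.5
ee_pos: [573.5, 10.7, 188.1]
ee_rot: [-179.9, 0.1, 26.0]
force: [-0.7, 0.4, 0.3]
gripper_width: 91.6
gripper_force: 0.0
```

send_rows:
  targets: "0 0 0.1 0 30 0 100;0 0 0.1 0 30 0 100;0 0 0.1 0 30 0 100;0 0 0.1 0 30 0 100;0 0 0.1 0 30 0 100;0 0 0.1 0 30 0 100;0 0 0.1 0 30 0 100"

```text
time_s: 7.08
ee_pos: [571.1, 10.0, 87.2]
ee_rot: [-179.9, -29.8, 25.8]
force: [0.2, 0.3, -0.2]
gripper_width: 91.4
gripper_force: 0.0
```

Run:
```python
from h import *
print(env.state()["qpos"].round(1))
for d in drives(grab("top")): print(d)
c=(611.0,27.8);y=25.5
plan((L(c,y,-15,10.5),lean(y,30),100))
```

```text
[-10.1  16.5 122.   47.1  23.6  13.3]
(array([  82.9, -141.1]), array([ 34.1, 145.4]), 89.9, array([338.5, 451.1]))
(array([467.7, 141.1]), array([65.8, 69.2]), 66.8, array([231.2, 295.6]))
(array([ 505.5, -397.7]), array([ 15.3, 168.9]), 75.7, array([438.9, 285. ]))
(array([610.9,  28.2]), array([68.4, 65.8]), 24.5, array([276.4, 241.1]))
(array([ 841.7, -431.3]), array([60.3, 44.8]), 72.9, array([450.1, 158.9]))
(array([961. , 765.5]), array([108.6,  53.5]), 5.9, array([  5.6, 107.9]))
(array([1130.6,  774.7]), array([151.1,  71.9]), 6.5, array([ 8.1, 47.5]))
-0.0137 0.0013 0.0808 -0.2 0.2 0.3 100  n= 2
```

send_rows:
  targets: "-0.007 0.001 0.04 0 0 0 100;-0.014 0.001 0.08 0 0 0 100;-0.014 0.001 0.08 0 0 0 100;-0.014 0.001 0.08 0 0 0 100"

```text
time_s: 7.47
ee_pos: [599.2, 22.4, 10.1]
ee_rot: [-179.8, -29.8, 25.9]
force: [0.4, 0.2, -0.5]
gripper_width: 91.2
gripper_force: 0.0
```

send_rows:
  targets: "0 0 0 0 0 0 50;0 0 0 0 0 0 50;0 0 0 0 0 0 50;0 0 0 0 0 0 50;0 0 0 0 0 0 50;0 0 0 0 0 0 50"
  grip_force: 30

```text
time_s: 7.97
ee_pos: [600.3, 21.6, 14.4]
ee_rot: [179.9, -30.1, 25.9]
force: [-2.7, -1.9, 6.1]
gripper_width: 63.4
gripper_force: 30.0
```

Run:
```python
from h import *
g=grab("side"); cv2.imwrite("pics/p1.png",cv2.resize(g["image"][120:340,220:460],None,fx=2.5,fy=2.5))
plan((L((520,0),0,0,160),lean(5,30),50),(L((530,-100),-12,0,200),lean(-12,-15),50),(L((530,-150),-15,0,200),lean(-15,-60),50),(L((530,-150),-15,1,62),lean(-15,-60),50))
```

```text
0.0024 -0.0155 -0.1670 -10.4 -0.1 18.1 50  n= 5
0.0211 0.1005 -0.0340 -2.3 -44.7 17.3 50  n= 7
0.0100 0.0489 -0.0027 1.9 -45.0 2.4 50  n= 7
0.1200 -0.0000 0.0681 0.0 0.0 0.0 50  n= 4
```

View pics/p1.png

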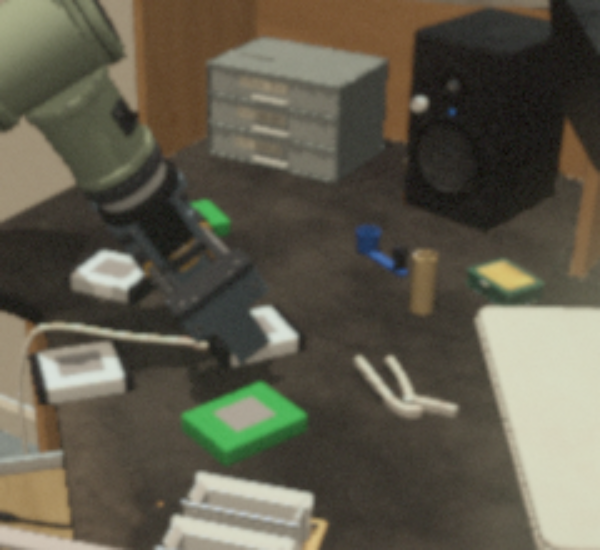

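The drive is gripped across its width at 63.4 mm. Next I lift it, turn it upright and carry it to the clear spot by the rack.

send_rows:
  targets: "0.02 0 -0.04 0 0 0 50;0.002 -0.015 -0.167 -10.4 0 18 50;0.002 -0.015 -0.167 -10.4 0 18 50;0.002 -0.015 -0.167 -10.4 0 18 50;0.002 -0.015 -0.167 -10.4 0 18 50;0.002 -0.015 -0.167 -10.4 0 18 50;0.002 -0.015 -0.167 -10.4 0 18 50"

```text
time_s: 8.6
ee_pos: [532.5, 6.1, 136.0]
ee_rot: [-179.7, -29.6, 7.0]
force: [-0.9, -0.4, -1.3]
gripper_width: 63.4
gripper_force: 30.0
```

send_rows:
  targets: "0.021 0.1 -0.034 -2.3 -44.7 17.3 50;0.021 0.1 -0.034 -2.3 -44.7 17.3 50;0.021 0.1 -0.034 -2.3 -44.7 17.3 50;0.021 0.1 -0.034 -2.3 -44.7 17.3 50;0.021 0.1 -0.034 -2.3 -44.7 17.3 50;0.021 0.1 -0.034 -2.3 -44.7 17.3 50;0.021 0.1 -0.034 -2.3 -44.7 17.3 50;0.021 0.1 -0.034 -2.3 -44.7 17.3 50;0.021 0.1 -0.034 -2.3 -44.7 17.3 50"

```text
time_s: 9.35
ee_pos: [548.8, -93.0, 174.1]
ee_rot: [-179.9, 15.4, -9.6]
force: [-0.5, 0.6, -0.9]
gripper_width: 63.6
gripper_force: 30.0
```

send_rows:
  targets: "0.01 0.05 -0.003 2 -45 2.4 50;0.01 0.05 -0.003 2 -45 2.4 50;0.01 0.05 -0.003 2 -45 2.4 50;0.01 0.05 -0.003 2 -45 2.4 50;0.01 0.05 -0.003 2 -45 2.4 50;0.01 0.05 -0.003 2 -45 2.4 50;0.01 0.05 -0.003 2 -45 2.4 50;0.01 0.05 -0.003 2 -45 2.4 50;0.01 0.05 -0.003 2 -45 2.4 50"

```text
time_s: 10.1
ee_pos: [549.3, -144.0, 176.0]
ee_rot: [-179.5, 60.3, -12.3]
force: [0.3, 0.7, -0.6]
gripper_width: 63.7
gripper_force: 30.0
```

Run:
```python
from h import *
s=env.state();print(s["ee_pos"],s["ee_rot"],s["qpos"].round(1),s["gripper_width"])
g=grab("side"); cv2.imwrite("pics/p2.png",cv2.resize(g["image"][100:340,220:460],None,fx=2.2,fy=2.2))
plan((L((530,-150),-15,0,62),lean(-15,-60),50))
```

```text
[ 549.30150134 -144.01059839  176.01562797] [-179.46175112   60.31047523  -12.25313724] [-14.8  52.8  55.6  -2.3 131.9  87.2] 63.69082229791413
0.0913 0.0107 0.0726 1.8 0.2 1.4 50  n= 3
```

View pics/p2.png

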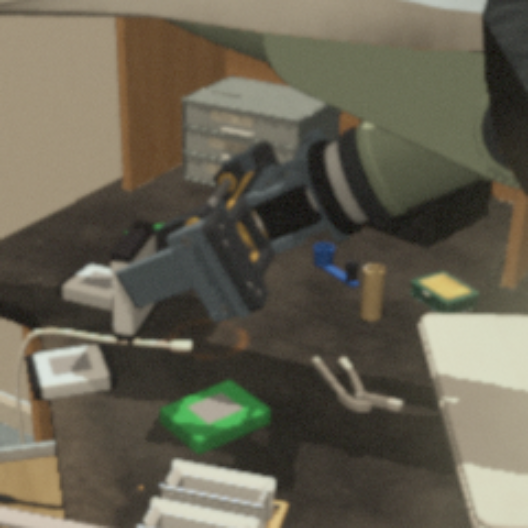

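The drive hangs upright in the leaned gripper at (130,290), clear of everything. Lowering it onto the desk.

send_rows:
  targets: "0.03 0.004 0.024 1.8 0 1.4 50;0.06 0.008 0.048 1.8 0 1.4 50;0.091 0.011 0.072 1.8 0 1.4 50;0.091 0.011 0.072 1.8 0 1.4 50;0.091 0.011 0.072 1.8 0 1.4 50"

```text
time_s: 10.57
ee_pos: [529.6, -150.2, 63.0]
ee_rot: [179.8, 60.5, -15.1]
force: [-0.1, 0.1, -0.2]
gripper_width: 63.5
gripper_force: 30.0
```

send_rows:
  targets: "0.004 0 0.002 0 0 0 50;0.004 0 0.002 0 0 0 50"

```text
time_s: 10.73
ee_pos: [531.9, -150.5, 59.3]
ee_rot: [179.8, 60.1, -15.1]
force: [-0.6, 0.0, -0.3]
gripper_width: 63.4
gripper_force: 30.0
```

send_rows:
  targets: "0.002 0 0.001 0 0 0 50;0.002 0 0.001 0 0 0 50"

```text
time_s: 10.9
ee_pos: [531.5, -150.5, 55.8]
ee_rot: [179.8, 60.2, -15.1]
force: [-0.4, 0.2, -0.8]
gripper_width: 63.6
gripper_force: 30.0
```

send_rows:
  targets: "0.002 0 0.001 0 0 0 50;0.002 0 0.001 0 0 0 50"

```text
time_s: 11.07
ee_pos: [531.0, -150.4, 53.3]
ee_rot: [179.8, 60.4, -15.1]
force: [1.5, -0.1, 2.3]
gripper_width: 63.7
gripper_force: 30.0
```

send_rows:
  targets: "0.002 0 0.001 0 0 0 50;0.002 0 0.001 0 0 0 50"

```text
time_s: 11.23
ee_pos: [530.8, -150.5, 53.2]
ee_rot: [179.8, 60.5, -15.1]
force: [2.4, 0.1, 9.4]
gripper_width: 63.6
gripper_force: 30.0
```

Run:
```python
from h import *
s=env.state();print(s["ee_pos"],s["ee_rot"],s["force"])
g=grab("side"); cv2.imwrite("pics/p3.png",cv2.resize(g["image"][180:350,200:400],None,fx=3,fy=3))
```

```text
[ 530.84644047 -150.45853506   53.24452959] [179.8255147   60.54873822 -15.13559628] [2.39535573 0.05871962 9.39498453]
```

View pics/p3.png

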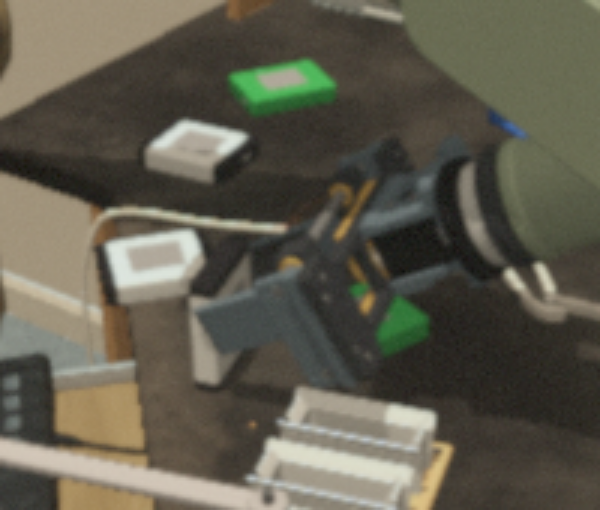

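Contact came at z≈53 with the drive standing upright at (215,330). I'll release it, back off along the tool axis and regrasp from above.

send_rows:
  targets: "-0.001 0 0 0 0 0 50;-0.001 0 0 0 0 0 95;-0.001 0 0 0 0 0 95;-0.001 0 0 0 0 0 95;-0.001 0 0 0 0 0 95;-0.001 0 0 0 0 0 95;-0.001 0 -0.03 0 0 0 95;-0.001 0 -0.07 0 0 0 95;-0.001 0 -0.11 0 0 0 95;-0.001 0 -0.11 0 0 0 95"

```text
time_s: 12.12
ee_pos: [627.9, -176.4, 107.1]
ee_rot: [179.8, 59.6, -15.2]
force: [-0.0, 0.5, 0.8]
gripper_width: 86.2
gripper_force: 0.0
```

Run:
```python
from h import *
c=(525.6,-149.1)
plan((L(c,-15,0,190),lean(-15,-60),95),(L(c,-15,0,130),(180,0,-15),95),(L(c,-15,0,50),(180,0,-15),95))
```

```text
-0.1251 0.0002 0.0494 0.1 -0.4 -0.1 95  n= 4
0.0520 -0.0000 0.0300 -0.0 60.0 -0.0 95  n= 9
0.0000 -0.0000 0.0800 0.0 0.0 0.0 95  n= 2
```

send_rows:
  targets: "-0.125 0 0.05 0 0 0 95;-0.125 0 0.05 0 0 0 95;-0.125 0 0.05 0 0 0 95;-0.125 0 0.05 0 0 0 95;-0.125 0 0.05 0 0 0 95"

```text
time_s: 12.53
ee_pos: [520.0, -147.3, 192.3]
ee_rot: [179.8, 60.2, -15.2]
force: [0.9, -0.3, 0.2]
gripper_width: 86.6
gripper_force: 0.0
```

send_rows:
  targets: "0.052 0 0.03 0 60 0 95;0.052 0 0.03 0 60 0 95;0.052 0 0.03 0 60 0 95;0.052 0 0.03 0 60 0 95;0.052 0 0.03 0 60 0 95;0.052 0 0.03 0 60 0 95;0.052 0 0.03 0 60 0 95;0.052 0 0.03 0 60 0 95;0.052 0 0.03 0 60 0 95;0.052 0 0.03 0 60 0 95;0.052 0 0.03 0 60 0 95"

```text
time_s: 13.45
ee_pos: [521.4, -147.9, 129.0]
ee_rot: [179.9, 0.4, -15.0]
force: [0.5, -0.5, 1.2]
gripper_width: 86.9
gripper_force: 0.0
```

Run:
```python
from h import *
g=grab("side"); cv2.imwrite("pics/p4.png",cv2.resize(g["image"][150:350,200:400],None,fx=2.5,fy=2.5))
c=(525.6,-149.1)
plan((L(c,-15,0,50),(180,0,-15),95))
```

```text
0.0042 -0.0000 0.0788 0.1 0.4 0.0 95  n= 2
```

View pics/p4.png

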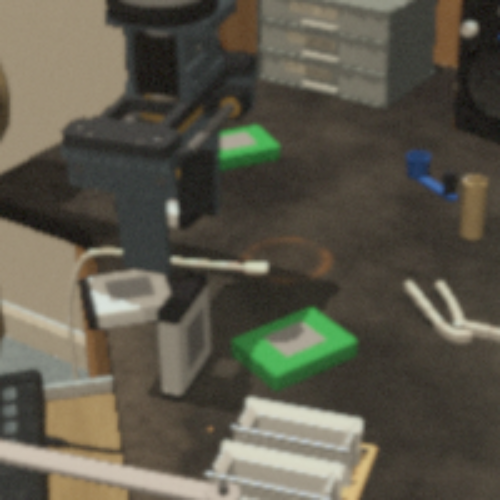

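The drive stands unaided, its near-edge bottom at about (162–180,391) in the crop. Checking that against my estimate.

Run:
```python
from h import *
g=grab("side")
k=lambda v:np.array(v)/2.5+[199.8,149.8]
print(unproj(g,k([(162,388),(180,394)]),0).round(1)[:,:2],unproj(g,k([(163,318),(183,322),(212,283)]),84).round(1)[:,:2])
print("expect",proj(g,[(517.3,-180,0),(517.3,-180,84),(525.6,-149,84)])-[200,150])
print((proj(g,[(517.3,-180,0),(517.3,-180,84),(525.6,-149,84)])-[200,150])*2.5)
```

```text
[[ 507.8 -162.4]
 [ 523.1 -169.5]] [[ 517.  -187.9]
 [ 532.5 -192.5]
 [ 548.  -137.4]]
expect [[ 68.13966902 160.59018495]
 [ 65.77418249 124.65684284]
 [ 72.3514882  115.90514397]]
[[170.34917256 401.47546237]
 [164.43545622 311.6421071 ]
 [180.87872051 289.76285992]]
```

I'll regrasp across the 18 mm thickness instead, which centres the tight dimension. That means a 90° yaw first.

Run:
```python
from h import *
c=(525.6,-149.1); print(env.state()["ee_pos"])
S2=(593.4,-352.2); a=-14.7
plan((L(c,-15,0,130),(180,0,75),60),(L(c,-15,0,50),(180,0,75),60),(L(c,-15,0,175),(180,0,75),15),((*S2,175),(180,0,a),15),((*S2,105),(180,0,a),15),((*S2,60),(180,0,a),15))
```

```text
[ 522.36743208 -148.14812009  128.64172087]
0.0034 0.0001 -0.0014 -0.3 0.4 -90.0 60  n= 13
0.0000 -0.0000 0.0800 0.0 0.0 0.0 60  n= 2
0.0000 0.0000 -0.1250 0.0 0.0 0.0 15  n= 3
-0.1786 0.1181 0.0000 -0.0 -0.0 89.7 15  n= 13
0.0000 -0.0000 0.0700 0.0 0.0 0.0 15  n= 2
0.0000 -0.0000 0.0450 0.0 0.0 0.0 15  n= 2
```

send_rows:
  targets: "0.003 0 -0.001 0 0 -70 60;0.003 0 -0.001 0 0 -70 60;0.003 0 -0.001 0 0 -70 60;0.003 0 -0.001 0 0 -70 60;0.003 0 -0.001 0 0 -70 60;0.003 0 -0.001 0 0 -70 60;0.003 0 -0.001 0 0 -70 60;0.003 0 -0.001 0 0 -70 60;0.003 0 -0.001 0 0 -70 60;0.003 0 -0.001 0 0 -70 60;0.003 0 -0.001 0 0 -70 60"

```text
time_s: 14.47
ee_pos: [525.1, -148.9, 129.3]
ee_rot: [-179.6, 0.3, 55.1]
force: [0.4, -0.4, -0.1]
gripper_width: 54.8
gripper_force: 0.0
```

send_rows:
  targets: "0 0 0 0 0 -20 60;0 0 0 0 0 -20 60;0 0 0 0 0 -20 60;0 0 0 0 0 -20 60;0 0 0 0 0 -20 60"

```text
time_s: 14.88
ee_pos: [524.5, -148.7, 129.8]
ee_rot: [-179.6, 0.1, 74.8]
force: [0.2, -1.1, 0.5]
gripper_width: 54.6
gripper_force: 0.0
```

Run:
```python
from h import *
c=(525.6,-149.1); s=env.state();print(s["ee_pos"],s["ee_rot"],s["gripper_width"])
g=grab("side"); cv2.imwrite("pics/p5.png",cv2.resize(g["image"][190:330,220:360],None,fx=4,fy=4))
plan((L(c,-15,0,50),(180,0,75),60))
```

```text
[ 524.47679813 -148.69125129  129.77002097] [-1.79571147e+02  1.00126570e-01  7.47732076e+01] 54.63467749612315
0.0000 0.0019 0.0798 -0.4 0.1 -0.2 60  n= 2
```

View pics/p5.png

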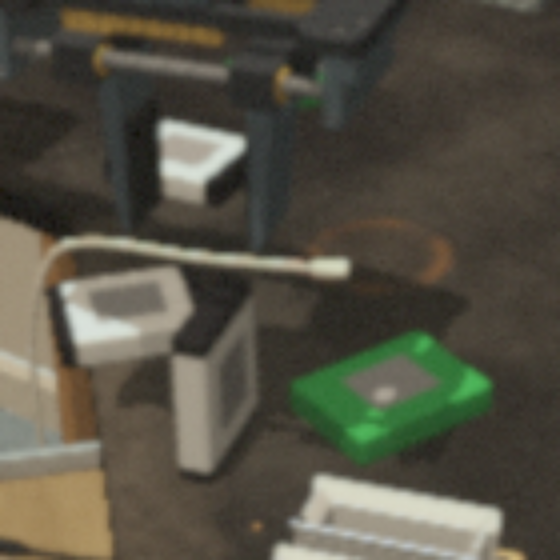

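The fingers straddle the standing drive, with its top face centred at about (213,315) in the crop. I've used 12 of my 14 views, so from here I rely mainly on numbers.

Run:
```python
from h import *
g=grab("side")
k=lambda v:np.array(v)/4+[219.6,189.6]
print(unproj(g,k([(213,317)]),84)[:,:2]); print((proj(g,[(525.6,-149.1,84),(524.5,-148.7,130)])-[219.6,189.6])*4)
```

```text
[[ 527.91239031 -159.41752047]]
[[210.97900547 305.33138145]
 [204.11358243 221.78102883]]
```

send_rows:
  targets: "0 0.002 0.04 0 0 0 60;0 0.002 0.08 0 0 0 60;0 0.002 0.08 0 0 0 60;0 0.002 0.08 0 0 0 60"

```text
time_s: 15.32
ee_pos: [523.9, -148.6, 49.0]
ee_rot: [-179.3, 0.1, 74.9]
force: [1.2, 0.0, 1.0]
gripper_width: 54.8
gripper_force: 0.0
```

send_rows:
  targets: "0 0 0 0 0 0 5;0 0 0 0 0 0 5;0 0 0 0 0 0 5;0 0 0 0 0 0 5;0 0 0 0 0 0 5;0 0 0 0 0 0 5;0 0 0 0 0 0 5"
  grip_force: 25

```text
time_s: 15.9
ee_pos: [525.6, -149.1, 51.1]
ee_rot: [-179.7, 0.1, 75.0]
force: [-0.4, -0.1, 3.4]
gripper_width: 17.8
gripper_force: 25.0
```

send_rows:
  targets: "0 0 -0.04 0 0 0 5;0 0 -0.08 0 0 0 5;0 0 -0.125 0 0 0 5;0 0 -0.125 0 0 0 5;0 0 -0.125 0 0 0 5"

```text
time_s: 16.32
ee_pos: [527.6, -149.5, 178.1]
ee_rot: [-180.0, 0.1, 75.0]
force: [-0.4, -0.5, -1.4]
gripper_width: 17.9
gripper_force: 25.0
```

send_rows:
  targets: "-0.177 0.12 0 0 0 70 5;-0.177 0.12 0 0 0 70 5;-0.177 0.12 0 0 0 70 5;-0.177 0.12 0 0 0 70 5;-0.177 0.12 0 0 0 70 5;-0.177 0.12 0 0 0 70 5;-0.177 0.12 0 0 0 70 5;-0.177 0.12 0 0 0 70 5;-0.177 0.12 0 0 0 70 5;-0.177 0.12 0 0 0 70 5;-0.177 0.12 0 0 0 70 5"

```text
time_s: 17.23
ee_pos: [595.0, -350.4, 171.6]
ee_rot: [-179.8, 0.6, 4.9]
force: [0.4, 0.1, -0.6]
gripper_width: 17.9
gripper_force: 25.0
```

send_rows:
  targets: "0 0 0 0 0 19.7 5;0 0 0 0 0 19.7 5;0 0 0 0 0 19.7 5;0 0 0 0 0 19.7 5;0 0 0 0 0 19.7 5"

```text
time_s: 17.65
ee_pos: [595.6, -350.6, 173.2]
ee_rot: [179.9, 0.5, -14.4]
force: [0.3, 0.3, -0.9]
gripper_width: 17.7
gripper_force: 25.0
```

Run:
```python
from h import *
S2=(593.4,-352.2); a=-14.7;s=env.state();print(s["ee_pos"],s["ee_rot"])
plan(((*S2,112),(180,0,a),5))
```

```text
[ 595.59312359 -350.59862508  173.23765966] [179.94882696   0.53661241 -14.44260317]
-0.0012 0.0020 0.0613 0.1 0.5 0.3 5  n= 2
```

send_rows:
  targets: "-0.001 0.002 0.03 0 0.3 0 5;-0.001 0.002 0.061 0 0.3 0 5;-0.001 0.002 0.061 0 0.3 0 5;-0.001 0.002 0.061 0 0.3 0 5"

```text
time_s: 17.98
ee_pos: [593.0, -351.9, 111.7]
ee_rot: [180.0, 0.4, -14.6]
force: [0.0, 0.7, 1.0]
gripper_width: 17.8
gripper_force: 25.0
```

Run:
```python
from h import *
S2=(593.4,-352.2); a=-14.7;s=env.state();print(s["ee_pos"],s["ee_rot"])
g=grab("side","s6"); cv2.imwrite("pics/p6.png",cv2.resize(g["image"][250:410,220:360],None,fx=4,fy=3.7,interpolation=cv2.INTER_CUBIC))
plan(((*S2,95),(180,0,a),5))
```

```text
[ 593.01017507 -351.85840283  111.70041281] [179.99200849   0.37775901 -14.55998991]
-0.0011 -0.0003 0.0190 0.1 0.1 0.1 5  n= 1
```

View pics/p6.png

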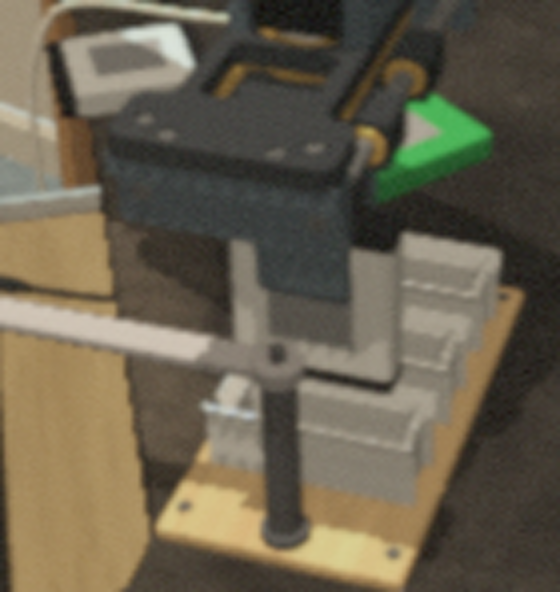

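The drive hangs over the pivot-end pocket. Its edges at 232 and 400 centre on about 316, and the pocket lips at 205 and 430 centre on about 317. I'll insert it in steps.

send_rows:
  targets: "-0.001 0 0.008 0 0 0 5;-0.001 0 0.014 0 0 0 5;-0.001 0 0.019 0 0 0 5;-0.001 0 0.019 0 0 0 5"

```text
time_s: 18.37
ee_pos: [592.8, -352.1, 94.0]
ee_rot: [179.9, 0.2, -14.7]
force: [0.3, 0.7, -1.6]
gripper_width: 17.8
gripper_force: 25.0
```

send_rows:
  targets: "0 0 0.004 0 0 0 5;0 0 0.008 0 0 0 5;0 0 0.012 0 0 0 5;0 0 0.012 0 0 0 5"

```text
time_s: 18.7
ee_pos: [592.8, -352.2, 81.8]
ee_rot: [179.9, 0.2, -14.7]
force: [-0.1, 0.3, -1.8]
gripper_width: 18.0
gripper_force: 25.0
```

send_rows:
  targets: "0 0 0.005 0 0 0 5;0 0 0.01 0 0 0 5;0 0 0.015 0 0 0 5;0 0 0.018 0 0 0 5;0 0 0.018 0 0 0 5"

```text
time_s: 19.12
ee_pos: [592.7, -352.2, 63.6]
ee_rot: [179.9, 0.2, -14.7]
force: [0.1, -0.1, -1.3]
gripper_width: 18.1
gripper_force: 25.0
```

send_rows:
  targets: "0 0 0.003 0 0 0 5;0 0 0.006 0 0 0 5;0 0 0.006 0 0 0 5"

```text
time_s: 19.37
ee_pos: [593.5, -352.7, 59.0]
ee_rot: [179.9, 0.0, -14.7]
force: [0.6, 0.1, -1.1]
gripper_width: 18.1
gripper_force: 25.0
```

send_rows:
  targets: "0 0 0.002 0 0 0 5;0 0 0.003 0 0 0 5;0 0 0.003 0 0 0 5"

```text
time_s: 19.62
ee_pos: [593.5, -352.7, 58.9]
ee_rot: [179.9, -0.0, -14.7]
force: [-4.2, 1.4, 12.9]
gripper_width: 18.2
gripper_force: 25.0
```

send_rows:
  targets: "0 0 -0.002 0 0 0 35;0 0 -0.002 0 0 0 38;0 0 -0.002 0 0 0 38;0 0 -0.002 0 0 0 38;0 0 -0.05 0 0 0 38;0 0 -0.09 0 0 0 38;0 0 -0.13 0 0 0 38;0 0 -0.13 0 0 0 38"

```text
time_s: 20.28
ee_pos: [597.2, -354.6, 195.0]
ee_rot: [179.6, -0.8, -14.7]
force: [1.1, -0.9, 1.2]
gripper_width: 34.8
gripper_force: 0.0
```

Run:
```python
from h import *
s=env.state();print(s["ee_pos"],s["ee_rot"],s["qpos"].round(1))
for d in drives(grab("top")): print(d)
c=(467.7,141);y=-23.0
plan((L(c,y,-40,190),(180,0,y),100),(L(c,y,-40,90),lean(y,30),100),(L(c,y,-14,10.5),lean(y,30),100))
```

```text
[ 597.154419   -354.55902309  195.00876413] [179.64216588  -0.78840184 -14.68316742] [-31.6  29.4  74.5  -0.1  75.2  73.1]
(array([ 99.1, 102.9]), array([109.8, 116. ]), 1.2, array([236.1, 435.4]))
(array([ 286.6, -206.4]), array([102.9,  83.4]), 15.1, array([362.4, 367.2]))
(array([463.4, -40.1]), array([67.5, 63.6]), 19.6, array([301.6, 298.6]))
(array([467.7, 141. ]), array([66.4, 69.1]), 67.0, array([231.4, 295.5]))
(array([637.9, 521.8]), array([ 24. , 196.5]), 60.2, array([ 88.6, 227. ]))
(array([ 841.7, -431.2]), array([60.5, 44.8]), 73.0, array([450.2, 159.1]))
(array([959.7, 763.9]), array([111.4,  56.3]), 5.9, array([  5.8, 108.2]))
(array([1130.8,  774.7]), array([151.4,  71.9]), 6.5, array([ 8.1, 47.3]))
-0.2892 -0.4520 -0.0031 0.2 -0.6 8.3 100  n= 13
0.0000 -0.0000 0.1000 0.0 30.0 -0.0 100  n= 5
-0.0172 -0.0000 0.0818 0.0 0.0 0.0 100  n= 3
```

Drive 1 bottomed out in slot_2 with 13 N of contact. B and C lie closer in, where leaning would run near the wrist limits. So I'll shift each flat to A's old pose first, which is known to work, and repeat the sequence. Now B:

Run:
```python
from h import *
c=(467.7,141.1);y=-23.0
plan((L(c,y,0,190),(180,0,y),100),(L(c,y,0,5),(180,0,y),100),(L(c,y,0,80),(180,0,y),50),((611,27.8,80),(180,0,25.5),50),((611,27.8,6),(180,0,25.5),50))
```

```text
-0.2497 -0.4463 -0.0027 0.2 -0.6 8.3 100  n= 13
0.0000 -0.0000 0.1850 0.0 0.0 0.0 100  n= 5
-0.0000 0.0000 -0.0750 0.0 0.0 0.0 50  n= 2
0.1762 0.0483 0.0000 0.0 0.0 -48.5 50  n= 7
-0.0000 -0.0000 0.0740 0.0 0.0 0.0 50  n= 2
```

send_rows:
  targets: "-0.14 -0.22 0 0 0 0 100;-0.14 -0.22 0 0 0 0 100;-0.14 -0.22 0 0 0 0 100;-0.14 -0.22 0 0 0 0 100;-0.14 -0.22 0 0 0 0 100;-0.14 -0.22 0 0 0 0 100;-0.14 -0.22 0 0 0 0 100;-0.14 -0.22 0 0 0 0 100"

```text
time_s: 21.0
ee_pos: [512.1, -101.4, 184.7]
ee_rot: [179.9, 0.2, -14.5]
force: [0.5, 0.0, -0.3]
gripper_width: 85.1
gripper_force: 0.0
```

Run:
```python
from h import *
c=(467.7,141.1);y=-23.0
plan((L(c,y,0,100),(180,0,y),100))
```

```text
-0.1032 -0.2238 0.0848 0.1 0.2 8.5 100  n= 7
```

send_rows:
  targets: "-0.103 -0.224 0.085 0 0 8.5 100;-0.103 -0.224 0.085 0 0 8.5 100;-0.103 -0.224 0.085 0 0 8.5 100;-0.103 -0.224 0.085 0 0 8.5 100;-0.103 -0.224 0.085 0 0 8.5 100;-0.103 -0.224 0.085 0 0 8.5 100;-0.103 -0.224 0.085 0 0 8.5 100;-0.103 -0.224 0.085 0 0 8.5 100;-0.103 -0.224 0.085 0 0 8.5 100;-0.103 -0.224 0.085 0 0 8.5 100"

```text
time_s: 21.83
ee_pos: [471.7, 137.5, 100.2]
ee_rot: [179.9, 0.0, -23.2]
force: [0.3, 1.0, 0.3]
gripper_width: 91.3
gripper_force: 0.0
```

Run:
```python
from h import *
s=env.state();print(s["qpos"].round(1))
# is B still at its place? side view mean brightness blob check
g=grab("side"); 
m=((g["image"].astype(int).min(2)>140)).astype(np.uint8)
for P in[(467.7,141.1,18),(463.2,-41,18)]: 
    q=proj(g,P)[0].astype(int); n,l,st,ce=cv2.connectedComponentsWithStats(m[q[1]-40:q[1]+40,q[0]-40:q[0]+40]); print(q,[(ce[i]+q-40).round(1).tolist()+[int(st[i,4])] for i in range(1,n) if st[i,4]>60])
for d in drives(grab("top"))[:5]: print(d)
plan((L((467.7,141.1),-23,0,5),(180,0,-23),100))
```

```text
[ 1.500e+01  1.700e+01  1.098e+02 -1.000e-01  5.330e+01  1.283e+02]
[265 226] [[265.7, 227.7, 175], [274.6, 253.7, 114], [251.9, 261.7, 238]]
[252 264] [[265.6, 228.0, 164], [264.9, 252.8, 82], [251.6, 266.2, 522], [219.3, 279.2, 79]]
(array([462.8, -40.9]), array([67.4, 65.8]), 19.4, array([302. , 298.9]))
(array([ 505.5, -397.7]), array([ 15.3, 168.9]), 75.8, array([438.9, 285. ]))
(array([ 842. , -430.1]), array([57.7, 44.8]), 73.0, array([450.1, 158.9]))
(array([961. , 765.5]), array([108.6,  53.5]), 5.9, array([  5.5, 107.9]))
(array([1132.1,  774.9]), array([148.1,  71.9]), 6.5, array([ 8.2, 47.1]))
-0.0051 -0.0021 0.0957 0.1 0.0 -0.3 100  n= 3
```

send_rows:
  targets: "-0.005 -0.002 0.04 0 0 0 100;-0.005 -0.002 0.08 0 0 0 100;-0.005 -0.002 0.095 0 0 0 100;-0.005 -0.002 0.095 0 0 0 100;-0.005 -0.002 0.095 0 0 0 100"

```text
time_s: 22.35
ee_pos: [467.3, 141.4, 5.5]
ee_rot: [179.9, 0.1, -23.3]
force: [-0.4, 0.4, 0.2]
gripper_width: 90.8
gripper_force: 0.0
```

send_rows:
  targets: "0 0 0 0 0 0 50;0 0 0 0 0 0 50;0 0 0 0 0 0 50;0 0 0 0 0 0 50;0 0 0 0 0 0 50;0 0 0 0 0 0 50"
  grip_force: 30

```text
time_s: 22.85
ee_pos: [467.1, 142.2, 6.3]
ee_rot: [179.9, 0.0, -23.2]
force: [-0.8, -1.8, 6.5]
gripper_width: 63.6
gripper_force: 30.0
```

send_rows:
  targets: "0 0 -0.04 0 0 0 50;0 0 -0.075 0 0 0 50;0 0 -0.075 0 0 0 50;0 0 -0.075 0 0 0 50"

```text
time_s: 23.18
ee_pos: [468.1, 142.9, 82.0]
ee_rot: [-179.9, -0.1, -23.2]
force: [-0.7, -0.0, -2.3]
gripper_width: 64.0
gripper_force: 30.0
```

Run:
```python
from h import *
plan(((611,27.8,85),(180,0,25.5),50),((611,27.8,6),(180,0,25.5),50))
```

```text
0.1766 0.0496 -0.0026 -0.0 -0.1 -48.7 50  n= 7
-0.0000 -0.0000 0.0790 0.0 0.0 0.0 50  n= 2
```

send_rows:
  targets: "0.177 0.05 -0.003 0 0 -48.7 50;0.177 0.05 -0.003 0 0 -48.7 50;0.177 0.05 -0.003 0 0 -48.7 50;0.177 0.05 -0.003 0 0 -48.7 50;0.177 0.05 -0.003 0 0 -48.7 50;0.177 0.05 -0.003 0 0 -48.7 50;0.177 0.05 -0.003 0 0 -48.7 50;0.177 0.05 -0.003 0 0 -48.7 50;0.177 0.05 -0.003 0 0 -48.7 50"

```text
time_s: 23.93
ee_pos: [608.7, 26.8, 81.3]
ee_rot: [-179.9, 0.3, 25.4]
force: [-0.5, 0.2, -2.9]
gripper_width: 63.9
gripper_force: 30.0
```

send_rows:
  targets: "0 0 0.03 0 0 0 50;0 0 0.06 0 0 0 50;0 0 0.077 0 0 0 50;0 0 0.077 0 0 0 50;0 0 0.077 0 0 0 50"

```text
time_s: 24.35
ee_pos: [608.7, 27.1, 5.0]
ee_rot: [-180.0, 0.3, 25.4]
force: [0.3, -0.0, -1.3]
gripper_width: 63.6
gripper_force: 30.0
```

Run:
```python
from h import *
c=(611.,27.8);y=25.5
s=env.state(); print(s["ee_pos"],s["ee_rot"],s["force"])
```

```text
[608.70554072  27.07045026   5.00859076] [-179.95903722    0.26487103   25.43260441] [ 0.28331516 -0.01893261 -1.33147155]
```

send_rows:
  targets: "0 0 0 0 0 0 100;0 0 0 0 0 0 100;0 0 0 0 0 0 100;0 0 0 0 0 0 100;0 0 0 0 0 0 100;0 0 0 0 0 0 100;0 0 -0.04 0 0 0 100;0 0 -0.075 0 0 0 100;0 0 -0.075 0 0 0 100"

```text
time_s: 25.1
ee_pos: [614.7, 26.9, 88.3]
ee_rot: [179.7, -0.6, 25.5]
force: [1.0, 0.3, 1.0]
gripper_width: 91.3
gripper_force: 0.0
```

Run:
```python
from h import *
c=(609.6,27.5);y=25.4
plan((L(c,y,-40,90),lean(y,30),100),(L(c,y,-15,10.5),lean(y,30),100))
```

```text
-0.0444 -0.0028 -0.0022 0.3 29.4 0.2 100  n= 5
-0.0181 -0.0000 0.0813 0.0 0.0 0.0 100  n= 2
```

send_rows:
  targets: "-0.042 -0.001 -0.005 0 30 0 100;-0.042 -0.001 -0.005 0 30 0 100;-0.042 -0.001 -0.005 0 30 0 100;-0.042 -0.001 -0.005 0 30 0 100;-0.042 -0.001 -0.005 0 30 0 100;-0.042 -0.001 -0.005 0 30 0 100;-0.042 -0.001 -0.005 0 30 0 100"

```text
time_s: 25.68
ee_pos: [569.3, 9.0, 85.4]
ee_rot: [-179.9, -29.8, 25.3]
force: [-0.1, 0.2, 0.2]
gripper_width: 91.4
gripper_force: 0.0
```

Run:
```python
from h import *
print(env.state()["qpos"].round(1), env.state()["ee_pos"],env.state()["ee_rot"])
for d in drives(grab("top"))[:6]: print(d)
c=(609.6,27.5);y=25.4
plan((L(c,y,-15,10.5),lean(y,30),100))
```

```text
[-10.1  16.5 122.4  47.4  23.1  13.3] [569.31809933   8.95956466  85.40338775] [-179.90987522  -29.77257832   25.32833582]
(array([  82.9, -141.3]), array([ 34.6, 145.4]), 89.8, array([338.4, 451.1]))
(array([ 504.4, -397.1]), array([ 15.9, 171.4]), 75.7, array([438.8, 285.5]))
(array([610.3,  28.5]), array([68.1, 66.3]), 25.2, array([276.2, 241. ]))
(array([ 841.7, -431.2]), array([60.5, 44.8]), 72.9, array([450.2, 159.1]))
(array([959.6, 765.3]), array([111.4,  53.5]), 5.9, array([  5.5, 108.3]))
(array([1130.6,  774.7]), array([151.1,  71.9]), 6.5, array([ 8.2, 47.5]))
-0.0131 0.0003 0.0795 -0.1 0.2 -0.0 100  n= 2
```

send_rows:
  targets: "-0.007 0 0.04 0 0 0 100;-0.014 0 0.08 0 0 0 100;-0.014 0 0.08 0 0 0 100;-0.014 0 0.08 0 0 0 100"

```text
time_s: 26.07
ee_pos: [597.5, 22.2, 8.5]
ee_rot: [-179.9, -29.8, 25.5]
force: [-0.0, -1.0, 1.8]
gripper_width: 91.0
gripper_force: 0.6
```

send_rows:
  targets: "0 0 0 0 0 0 50;0 0 0 0 0 0 50;0 0 0 0 0 0 50;0 0 0 0 0 0 50;0 0 0 0 0 0 50;0 0 0 0 0 0 50"
  grip_force: 30

```text
time_s: 26.57
ee_pos: [597.0, 21.5, 10.5]
ee_rot: [180.0, -29.9, 25.5]
force: [0.1, 0.5, 0.8]
gripper_width: 63.3
gripper_force: 30.0
```

send_rows:
  targets: "0.02 0 -0.04 0 0 0 50;0.002 -0.015 -0.167 -10.4 0 18 50;0.002 -0.015 -0.167 -10.4 0 18 50;0.002 -0.015 -0.167 -10.4 0 18 50;0.002 -0.015 -0.167 -10.4 0 18 50;0.002 -0.015 -0.167 -10.4 0 18 50;0.002 -0.015 -0.167 -10.4 0 18 50"

```text
time_s: 27.15
ee_pos: [532.6, 8.2, 126.6]
ee_rot: [-179.7, -29.4, 7.4]
force: [-0.0, 0.3, -1.8]
gripper_width: 63.5
gripper_force: 30.0
```

send_rows:
  targets: "0.021 0.1 -0.034 -2.3 -44.7 17.3 50;0.021 0.1 -0.034 -2.3 -44.7 17.3 50;0.021 0.1 -0.034 -2.3 -44.7 17.3 50;0.021 0.1 -0.034 -2.3 -44.7 17.3 50;0.021 0.1 -0.034 -2.3 -44.7 17.3 50;0.021 0.1 -0.034 -2.3 -44.7 17.3 50;0.021 0.1 -0.034 -2.3 -44.7 17.3 50;0.021 0.1 -0.034 -2.3 -44.7 17.3 50;0.021 0.1 -0.034 -2.3 -44.7 17.3 50"

```text
time_s: 27.9
ee_pos: [549.9, -90.8, 164.5]
ee_rot: [-179.9, 15.7, -9.3]
force: [-0.4, -0.4, -2.3]
gripper_width: 63.6
gripper_force: 30.0
```

send_rows:
  targets: "0.01 0.05 -0.003 2 -45 2.4 50;0.01 0.05 -0.003 2 -45 2.4 50;0.01 0.05 -0.003 2 -45 2.4 50;0.01 0.05 -0.003 2 -45 2.4 50;0.01 0.05 -0.003 2 -45 2.4 50;0.01 0.05 -0.003 2 -45 2.4 50;0.01 0.05 -0.003 2 -45 2.4 50;0.01 0.05 -0.003 2 -45 2.4 50;0.01 0.05 -0.003 2 -45 2.4 50"

```text
time_s: 28.65
ee_pos: [550.8, -141.8, 166.5]
ee_rot: [-179.6, 60.5, -12.0]
force: [-0.7, -0.7, -2.3]
gripper_width: 63.8
gripper_force: 30.0
```

Run:
```python
from h import *
plan((L((530,-150),-15,0,62),lean(-15,-60),50))
```

```text
0.0817 0.0128 0.0676 2.2 0.5 1.5 50  n= 3
```

send_rows:
  targets: "0.03 0.004 0.024 1.8 0 1.4 50;0.06 0.008 0.048 1.8 0 1.4 50;0.082 0.013 0.068 2 0.5 1.5 50;0.082 0.013 0.068 2 0.5 1.5 50;0.082 0.013 0.068 2 0.5 1.5 50"

```text
time_s: 29.07
ee_pos: [529.6, -150.1, 63.9]
ee_rot: [179.7, 60.1, -15.1]
force: [0.4, 0.0, -1.3]
gripper_width: 63.5
gripper_force: 30.0
```

send_rows:
  targets: "0.002 0 0.001 0 0 0 50;0.002 0 0.001 0 0 0 50"

```text
time_s: 29.23
ee_pos: [531.6, -150.2, 62.1]
ee_rot: [179.7, 59.8, -15.1]
force: [-0.2, 0.1, -1.6]
gripper_width: 63.6
gripper_force: 30.0
```

send_rows:
  targets: "0.002 0 0.001 0 0 0 50;0.002 0 0.001 0 0 0 50"

```text
time_s: 29.4
ee_pos: [531.2, -150.1, 58.2]
ee_rot: [179.7, 59.9, -15.1]
force: [-0.0, -0.0, -2.1]
gripper_width: 63.8
gripper_force: 30.0
```

send_rows:
  targets: "0.002 0 0.001 0 0 0 50;0.002 0 0.001 0 0 0 50"

```text
time_s: 29.57
ee_pos: [530.7, -150.1, 55.5]
ee_rot: [179.7, 60.1, -15.1]
force: [1.3, -0.4, 1.3]
gripper_width: 63.7
gripper_force: 30.0
```

send_rows:
  targets: "0 0 0 0 0 0 50;0 0 0 0 0 0 95;0 0 0 0 0 0 95;0 0 0 0 0 0 95;0 0 0 0 0 0 95;0 0 0 0 0 0 95;0 0 -0.03 0 0 0 95;0 0 -0.07 0 0 0 95;0 0 -0.11 0 0 0 95;0 0 -0.11 0 0 0 95"

```text
time_s: 30.4
ee_pos: [627.7, -175.9, 112.0]
ee_rot: [179.7, 59.3, -15.1]
force: [0.8, 0.4, 0.6]
gripper_width: 86.7
gripper_force: 0.0
```

send_rows:
  targets: "-0.122 0 0.05 0 0 0 95;-0.122 0 0.05 0 0 0 95;-0.122 0 0.05 0 0 0 95;-0.122 0 0.05 0 0 0 95;-0.122 0 0.05 0 0 0 95"

```text
time_s: 30.82
ee_pos: [520.8, -147.3, 193.5]
ee_rot: [179.7, 59.9, -15.1]
force: [0.9, 0.1, -0.3]
gripper_width: 86.4
gripper_force: 0.0
```

send_rows:
  targets: "0.052 0 0.03 0 60 0 60;0.052 0 0.03 0 60 0 60;0.052 0 0.03 0 60 0 60;0.052 0 0.03 0 60 0 60;0.052 0 0.03 0 60 0 60;0.052 0 0.03 0 60 0 60;0.052 0 0.03 0 60 0 60;0.052 0 0.03 0 60 0 60;0.052 0 0.03 0 60 0 60;0.052 0 0.03 0 60 0 60;0.052 0 0.03 0 60 0 60"

```text
time_s: 31.73
ee_pos: [522.6, -148.0, 130.5]
ee_rot: [179.8, 0.1, -14.8]
force: [-0.3, -0.3, 0.0]
gripper_width: 54.5
gripper_force: 0.0
```

send_rows:
  targets: "0.003 0 -0.001 0 0 -70 60;0.003 0 -0.001 0 0 -70 60;0.003 0 -0.001 0 0 -70 60;0.003 0 -0.001 0 0 -70 60;0.003 0 -0.001 0 0 -70 60;0.003 0 -0.001 0 0 -70 60;0.003 0 -0.001 0 0 -70 60;0.003 0 -0.001 0 0 -70 60;0.003 0 -0.001 0 0 -70 60;0.003 0 -0.001 0 0 -70 60;0.003 0 -0.001 0 0 -70 60"

```text
time_s: 32.65
ee_pos: [526.7, -149.1, 130.6]
ee_rot: [-179.9, 0.2, 55.2]
force: [0.9, -0.9, -0.1]
gripper_width: 54.6
gripper_force: 0.0
```

send_rows:
  targets: "0 0 0 0 0 -20 60;0 0 0 0 0 -20 60;0 0 0 0 0 -20 60;0 0 0 0 0 -20 60;0 0 0 0 0 -20 60"

```text
time_s: 33.07
ee_pos: [525.8, -148.8, 131.1]
ee_rot: [-179.9, 0.2, 74.9]
force: [-0.8, -0.3, 0.6]
gripper_width: 54.9
gripper_force: 0.0
```

Run:
```python
from h import *
c=(529.2,-149.7)
plan((L(c,-15,0,50),(180,0,75),60))
g=grab("side","s7"); old=cv2.imread("pics/p5.png"); new=cv2.resize(g["image"][190:330,220:360],None,fx=4,fy=4)
# compare to earlier standing drive (same crop) by template shift
t=cv2.cvtColor(old[330:480,160:265],6); n=cv2.cvtColor(new[260:540,100:330],6)
print(cv2.minMaxLoc(cv2.matchTemplate(n,t,5))[1::2], "expected loc",(60,70))
```

```text
0.0002 0.0037 0.0811 -0.1 0.2 -0.1 60  n= 2
(0.9966514706611633, (67, 71)) expected loc (60, 70)
```

The template match (0.997) shows drive B standing 3.5 mm further out, as predicted. Regrasping it and carrying it to slot_1.

send_rows:
  targets: "0 0.004 0.04 0 0 0 60;0 0.004 0.081 0 0 0 60;0 0.004 0.081 0 0 0 60;0 0.004 0.081 0 0 0 60"

```text
time_s: 33.45
ee_pos: [527.3, -149.4, 49.3]
ee_rot: [-179.6, 0.1, 75.1]
force: [0.5, -0.4, 0.8]
gripper_width: 54.4
gripper_force: 0.0
```

send_rows:
  targets: "0 0 0 0 0 0 5;0 0 0 0 0 0 5;0 0 0 0 0 0 5;0 0 0 0 0 0 5;0 0 0 0 0 0 5;0 0 0 0 0 0 5;0 0 0 0 0 0 5"
  grip_force: 25

```text
time_s: 34.03
ee_pos: [528.9, -149.8, 51.5]
ee_rot: [-180.0, 0.2, 75.2]
force: [0.3, -0.3, 3.5]
gripper_width: 18.1
gripper_force: 25.0
```

send_rows:
  targets: "0 0 -0.04 0 0 0 5;0 0 -0.08 0 0 0 5;0 0 -0.125 0 0 0 5;0 0 -0.125 0 0 0 5;0 0 -0.125 0 0 0 5;0 0 -0.125 0 0 0 5"

```text
time_s: 34.53
ee_pos: [527.9, -149.2, 174.9]
ee_rot: [-179.8, 0.2, 75.2]
force: [-0.5, 0.1, -2.3]
gripper_width: 17.7
gripper_force: 25.0
```

Run:
```python
from h import *
plan(((606.2,-303.9,178),(180,0,5),5))
```

```text
-0.1295 0.1153 -0.0032 -0.1 0.2 70.2 5  n= 10
```

send_rows:
  targets: "-0.13 0.115 0 0 0 70 5;-0.13 0.115 0 0 0 70 5;-0.13 0.115 0 0 0 70 5;-0.13 0.115 0 0 0 70 5;-0.13 0.115 0 0 0 70 5;-0.13 0.115 0 0 0 70 5;-0.13 0.115 0 0 0 70 5;-0.13 0.115 0 0 0 70 5;-0.13 0.115 0 0 0 70 5;-0.13 0.115 0 0 0 70 5;-0.13 0.115 0 0 0 70 5"

```text
time_s: 35.45
ee_pos: [605.3, -303.9, 172.3]
ee_rot: [-179.9, 0.4, 5.1]
force: [0.1, 0.2, -2.6]
gripper_width: 18.0
gripper_force: 25.0
```

send_rows:
  targets: "0 0 0 0 0 19.8 5;0 0 0 0 0 19.8 5;0 0 0 0 0 19.8 5;0 0 0 0 0 19.8 5;0 0 0 0 0 19.8 5"

```text
time_s: 35.87
ee_pos: [606.0, -304.2, 174.1]
ee_rot: [179.9, 0.3, -14.4]
force: [-0.7, -0.8, -1.0]
gripper_width: 17.6
gripper_force: 25.0
```

Run:
```python
from h import *
s=env.state();print(s["ee_pos"],s["ee_rot"])
plan(((605.9,-304,112),(180,0,-14.7),5))
```

```text
[ 605.98707503 -304.19924362  174.05699353] [179.89200681   0.27136787 -14.40359955]
0.0002 -0.0003 0.0621 0.1 0.3 0.3 5  n= 2
```

send_rows:
  targets: "0 0 0.03 0 0.2 0.3 5;0 0 0.062 0 0.2 0.3 5;0 0 0.062 0 0.2 0.3 5;0 0 0.062 0 0.2 0.3 5"

```text
time_s: 36.2
ee_pos: [605.1, -303.9, 111.7]
ee_rot: [179.9, 0.2, -14.8]
force: [0.5, -0.1, -1.1]
gripper_width: 17.8
gripper_force: 25.0
```

Run:
```python
from h import *
s=env.state();print(s["ee_pos"],s["ee_rot"])
plan(((605.9,-304,81),(180,0,-14.7),5))
```

```text
[ 605.10583379 -303.93562103  111.67233743] [179.92269163   0.20759402 -14.81936029]
0.0009 -0.0002 0.0307 0.1 0.2 -0.1 5  n= 1
```

send_rows:
  targets: "0.001 0 0.008 0 0 0 5;0.001 0 0.014 0 0 0 5;0.001 0 0.02 0 0 0 5;0.001 0 0.025 0 0 0 5;0.001 0 0.03 0 0 0 5;0.001 0 0.03 0 0 0 5"

```text
time_s: 36.7
ee_pos: [607.1, -304.8, 83.0]
ee_rot: [179.9, -0.0, -14.9]
force: [0.6, 0.6, -1.6]
gripper_width: 17.5
gripper_force: 25.0
```

send_rows:
  targets: "0 0 0.005 0 0 0 5;0 0 0.01 0 0 0 5;0 0 0.015 0 0 0 5;0 0 0.018 0 0 0 5;0 0 0.018 0 0 0 5"

```text
time_s: 37.12
ee_pos: [607.4, -304.9, 64.7]
ee_rot: [179.9, -0.1, -14.9]
force: [-1.8, -0.7, -2.7]
gripper_width: 17.9
gripper_force: 25.0
```

send_rows:
  targets: "0 0 0.003 0 0 0 5;0 0 0.006 0 0 0 5;0 0 0.006 0 0 0 5"

```text
time_s: 37.37
ee_pos: [607.4, -305.1, 59.6]
ee_rot: [179.8, -0.1, -14.9]
force: [-2.3, 0.8, -2.4]
gripper_width: 17.8
gripper_force: 25.0
```

send_rows:
  targets: "0 0 0.002 0 0 0 5;0 0 0.002 0 0 0 5;0 0 0.002 0 0 0 5"

```text
time_s: 37.62
ee_pos: [607.7, -305.2, 59.4]
ee_rot: [179.8, -0.2, -14.9]
force: [-3.1, 1.6, 5.9]
gripper_width: 18.0
gripper_force: 25.0
```

Slot_1 is bottomed out (z 59.4, as expected). I'll release it and check on C.

send_rows:
  targets: "0 0 -0.001 0 0 0 35;0 0 -0.001 0 0 0 38;0 0 -0.001 0 0 0 38;0 0 -0.001 0 0 0 38;0 0 -0.05 0 0 0 38;0 0 -0.09 0 0 0 38;0 0 -0.13 0 0 0 38;0 0 -0.13 0 0 0 38"

```text
time_s: 38.28
ee_pos: [611.5, -306.7, 197.3]
ee_rot: [179.6, -1.0, -14.9]
force: [0.6, -0.9, 1.8]
gripper_width: 34.6
gripper_force: 0.0
```

Run:
```python
from h import *
for d in drives(grab("top")): 
    if 300<d[0][0]<800: print(d)
c=(463.0,-41);y=19.4
plan((L(c,y,0,110),(180,0,y),100))
```

```text
(array([ 330.5, -465.9]), array([61.7, 42.2]), 0.0, array([464.3, 353.9]))
(array([462.8, -40.8]), array([65.8, 64.1]), 19.4, array([301.9, 298.6]))
(array([638.2, 521.6]), array([ 25.4, 200.3]), 60.0, array([ 88.5, 227.2]))
-0.2122 -0.2187 0.0803 0.6 -0.7 -34.3 100  n= 8
```

Run:
```python
from h import *
f=grab("top"); g=grab("side")
for z in (-60,-30,0,20,40,60,80,100):
    w=unproj(f,[(291,314),(445,279)],z); print(z,w.round(0)[:,:2].tolist(),proj(g,w).round(0).tolist())
h=[cv2.resize(f["image"][260:350,260:380],(440,330)),cv2.resize(g["image"][220:420,200:340],(360,514))[:330]]
cv2.imwrite("pics/kb.png",np.hstack(h))
```

```text
-60 [[419.0, -12.0], [522.0, -437.0]] [[238.0, 286.0], [251.0, 445.0]]
-30 [[421.0, -13.0], [522.0, -428.0]] [[237.0, 275.0], [250.0, 427.0]]
0 [[422.0, -13.0], [521.0, -419.0]] [[237.0, 264.0], [249.0, 409.0]]
20 [[424.0, -14.0], [521.0, -413.0]] [[237.0, 257.0], [248.0, 396.0]]
40 [[425.0, -14.0], [521.0, -407.0]] [[236.0, 249.0], [248.0, 384.0]]
60 [[426.0, -15.0], [520.0, -401.0]] [[236.0, 242.0], [247.0, 371.0]]
80 [[427.0, -15.0], [520.0, -395.0]] [[236.0, 234.0], [247.0, 358.0]]
100 [[429.0, -16.0], [519.0, -389.0]] [[236.0, 226.0], [246.0, 345.0]]
```

View pics/kb.png

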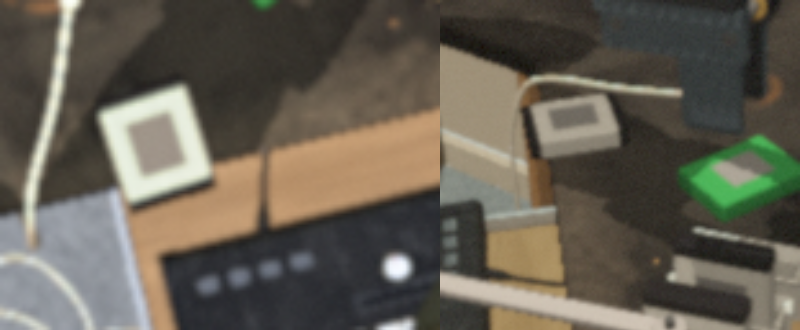

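The board in front lies below desk level (the match gives z≈-90), so it's no obstacle. C sits right at the desk edge, so I'll grip it slightly toward its far end. The crop also shows two drive tops standing in the rack.

Run:
```python
from h import *
c=(463.0,-41);y=19.4
plan((L(c,y,12,110),(180,0,y),100))
```

```text
-0.1981 -0.2246 0.0770 0.2 -0.1 -34.3 100  n= 8
```

send_rows:
  targets: "-0.198 -0.225 0.077 0 0 -34.3 100;-0.198 -0.225 0.077 0 0 -34.3 100;-0.198 -0.225 0.077 0 0 -34.3 100;-0.198 -0.225 0.077 0 0 -34.3 100;-0.198 -0.225 0.077 0 0 -34.3 100;-0.198 -0.225 0.077 0 0 -34.3 100;-0.198 -0.225 0.077 0 0 -34.3 100;-0.198 -0.225 0.077 0 0 -34.3 100;-0.198 -0.225 0.077 0 0 -34.3 100;-0.198 -0.225 0.077 0 0 -34.3 100;-0.198 -0.225 0.077 0 0 -34.3 100"

```text
time_s: 39.35
ee_pos: [474.8, -37.1, 109.4]
ee_rot: [179.8, 0.0, 19.4]
force: [0.0, -0.0, 0.1]
gripper_width: 91.5
gripper_force: 0.0
```

Run:
```python
from h import *
c=(463.0,-41);y=19.4; print(env.state()["ee_pos"])
g=grab("side"); 
m=((g["image"].astype(int).min(2)>140)).astype(np.uint8)
for P in[(463.2,-41,18)]: 
    q=proj(g,P)[0].astype(int); n,l,st,ce=cv2.connectedComponentsWithStats(m[q[1]-40:q[1]+40,q[0]-40:q[0]+40]); print(q,[(ce[i]+q-40).round(1).tolist()+[int(st[i,4])] for i in range(1,n) if st[i,4]>60])
plan((L(c,y,12,5.5),(180,0,y),100))
```

```text
[474.75299277 -37.13658748 109.37973149]
[252 264] [[265.2, 252.8, 81], [250.7, 266.3, 489], [219.2, 279.2, 80]]
-0.0006 -0.0011 0.1041 0.2 -0.0 -0.1 100  n= 3
```

send_rows:
  targets: "0 -0.001 0.04 0 0 0 100;0 -0.001 0.08 0 0 0 100;0 -0.001 0.104 0 0 0 100;0 -0.001 0.104 0 0 0 100;0 -0.001 0.104 0 0 0 100"

```text
time_s: 39.82
ee_pos: [474.3, -36.9, 5.4]
ee_rot: [179.8, 0.1, 19.3]
force: [0.4, -0.4, 0.3]
gripper_width: 91.2
gripper_force: 0.0
```

send_rows:
  targets: "0 0 0 0 0 0 50;0 0 0 0 0 0 50;0 0 0 0 0 0 50;0 0 0 0 0 0 50;0 0 0 0 0 0 50;0 0 0 0 0 0 50"
  grip_force: 30

```text
time_s: 40.32
ee_pos: [474.9, -36.2, 7.0]
ee_rot: [179.7, -0.1, 19.4]
force: [-0.8, -1.3, 6.8]
gripper_width: 64.0
gripper_force: 30.0
```

send_rows:
  targets: "0 0 -0.04 0 0 0 50;0 0 -0.075 0 0 0 50;0 0 -0.075 0 0 0 50;0 0 -0.075 0 0 0 50"

```text
time_s: 40.65
ee_pos: [475.0, -35.6, 82.5]
ee_rot: [179.7, -0.2, 19.4]
force: [-1.0, 0.3, -1.4]
gripper_width: 63.6
gripper_force: 30.0
```

Run:
```python
from h import *
plan((L((611,27.8),25.5,12,85),(180,0,25.5),50))
```

```text
0.1612 -0.0160 -0.0020 0.3 -0.2 -6.1 50  n= 4
```

send_rows:
  targets: "0.161 -0.016 0 0 0 -6.1 50;0.161 -0.016 0 0 0 -6.1 50;0.161 -0.016 0 0 0 -6.1 50;0.161 -0.016 0 0 0 -6.1 50;0.161 -0.016 0 0 0 -6.1 50;0.161 -0.016 0 0 0 -6.1 50"

```text
time_s: 41.15
ee_pos: [620.3, 33.7, 78.0]
ee_rot: [179.9, 0.2, 25.6]
force: [-0.5, 0.3, -2.8]
gripper_width: 63.9
gripper_force: 30.0
```

send_rows:
  targets: "0 0 0.03 0 0 0 50;0 0 0.06 0 0 0 50;0 0 0.077 0 0 0 50;0 0 0.077 0 0 0 50;0 0 0.077 0 0 0 50"

```text
time_s: 41.57
ee_pos: [617.8, 31.9, 2.2]
ee_rot: [179.9, 0.3, 25.4]
force: [-0.3, -0.5, -2.4]
gripper_width: 64.0
gripper_force: 30.0
```

send_rows:
  targets: "0 0 0 0 0 0 100;0 0 0 0 0 0 100;0 0 0 0 0 0 100;0 0 0 0 0 0 100;0 0 0 0 0 0 100;0 0 0 0 0 0 100;0 0 -0.04 0 0 0 100;0 0 -0.08 0 0 0 100;0 0 -0.08 0 0 0 100;0 0 -0.08 0 0 0 100"

```text
time_s: 42.4
ee_pos: [622.5, 32.9, 86.8]
ee_rot: [179.7, -0.3, 25.5]
force: [0.2, 0.2, -0.5]
gripper_width: 91.0
gripper_force: 0.0
```

Run:
```python
from h import *
c=(606.5,26.5);y=25.4
plan((L(c,y,-40,90),lean(y,30),100))
```

```text
-0.0571 -0.0011 -0.0035 0.3 29.7 0.1 100  n= 5
```

send_rows:
  targets: "-0.055 0 -0.004 0 30 0 100;-0.055 0 -0.004 0 30 0 100;-0.055 0 -0.004 0 30 0 100;-0.055 0 -0.004 0 30 0 100;-0.055 0 -0.004 0 30 0 100;-0.055 0 -0.004 0 30 0 100;-0.055 0 -0.004 0 30 0 100"

```text
time_s: 42.98
ee_pos: [567.3, 8.7, 85.2]
ee_rot: [-180.0, -29.7, 25.3]
force: [0.1, 0.4, -0.1]
gripper_width: 91.2
gripper_force: 0.0
```

Run:
```python
from h import *
print(env.state()["qpos"].round(1), env.state()["ee_pos"],env.state()["ee_rot"])
for d in drives(grab("top")):
    if 300<d[0][0]<800: print(d)
c=(606.5,26.5);y=25.4
plan((L(c,y,-15,10.5),lean(y,30),100))
```

```text
[-10.1  16.4 122.6  47.4  23.   13.3] [567.27628192   8.70011793  85.2207656 ] [-179.97681225  -29.72482349   25.30233017]
(array([ 504.4, -397.1]), array([ 15.9, 171.4]), 75.7, array([438.8, 285.5]))
(array([605.6,  26.6]), array([68.5, 66. ]), 25.4, array([277. , 242.9]))
-0.0143 0.0003 0.0788 0.0 0.2 -0.0 100  n= 2
```

Camera and kinematics agree on C's new centre, about (606,26.5). Now the pick and stand-up sequence.

send_rows:
  targets: "-0.007 0 0.04 0 0 0 100;-0.014 0 0.079 0 0 0 100;-0.014 0 0.079 0 0 0 100;-0.014 0 0.079 0 0 0 100"

```text
time_s: 43.37
ee_pos: [595.8, 21.6, 9.6]
ee_rot: [180.0, -29.8, 25.5]
force: [0.3, 0.4, -0.1]
gripper_width: 91.2
gripper_force: 0.0
```

send_rows:
  targets: "0 0 0 0 0 0 50;0 0 0 0 0 0 50;0 0 0 0 0 0 50;0 0 0 0 0 0 50;0 0 0 0 0 0 50;0 0 0 0 0 0 50"
  grip_force: 30

```text
time_s: 43.87
ee_pos: [595.9, 20.7, 13.5]
ee_rot: [179.7, -30.1, 25.6]
force: [-2.8, -0.4, 5.2]
gripper_width: 63.5
gripper_force: 30.0
```

send_rows:
  targets: "0.02 0 -0.04 0 0 0 50;0.002 -0.015 -0.167 -10.4 0 18 50;0.002 -0.015 -0.167 -10.4 0 18 50;0.002 -0.015 -0.167 -10.4 0 18 50;0.002 -0.015 -0.167 -10.4 0 18 50;0.002 -0.015 -0.167 -10.4 0 18 50;0.002 -0.015 -0.167 -10.4 0 18 50"

```text
time_s: 44.45
ee_pos: [531.8, 7.9, 128.2]
ee_rot: [-179.8, -29.5, 7.5]
force: [-0.4, 0.9, -1.2]
gripper_width: 63.3
gripper_force: 30.0
```

send_rows:
  targets: "0.021 0.1 -0.034 -2.3 -44.7 17.3 50;0.021 0.1 -0.034 -2.3 -44.7 17.3 50;0.021 0.1 -0.034 -2.3 -44.7 17.3 50;0.021 0.1 -0.034 -2.3 -44.7 17.3 50;0.021 0.1 -0.034 -2.3 -44.7 17.3 50;0.021 0.1 -0.034 -2.3 -44.7 17.3 50;0.021 0.1 -0.034 -2.3 -44.7 17.3 50;0.021 0.1 -0.034 -2.3 -44.7 17.3 50;0.021 0.1 -0.034 -2.3 -44.7 17.3 50"

```text
time_s: 45.2
ee_pos: [549.0, -91.1, 166.2]
ee_rot: [-180.0, 15.5, -9.2]
force: [-0.2, -0.6, -2.4]
gripper_width: 63.6
gripper_force: 30.0
```

send_rows:
  targets: "0.01 0.05 -0.003 2 -45 2.4 50;0.01 0.05 -0.003 2 -45 2.4 50;0.01 0.05 -0.003 2 -45 2.4 50;0.01 0.05 -0.003 2 -45 2.4 50;0.01 0.05 -0.003 2 -45 2.4 50;0.01 0.05 -0.003 2 -45 2.4 50;0.01 0.05 -0.003 2 -45 2.4 50;0.01 0.05 -0.003 2 -45 2.4 50;0.01 0.05 -0.003 2 -45 2.4 50"

```text
time_s: 45.95
ee_pos: [549.9, -142.1, 168.2]
ee_rot: [-179.7, 60.3, -12.1]
force: [-0.5, 0.2, -1.2]
gripper_width: 63.7
gripper_force: 30.0
```

Run:
```python
from h import *
plan((L((530,-150),-15,0,64),lean(-15,-60),50))
```

```text
0.0817 0.0122 0.0670 2.3 0.3 1.5 50  n= 3
```

send_rows:
  targets: "0.03 0.004 0.024 1.8 0 1.4 50;0.06 0.008 0.048 1.8 0 1.4 50;0.082 0.012 0.067 2 0.3 1.5 50;0.082 0.012 0.067 2 0.3 1.5 50;0.082 0.012 0.067 2 0.3 1.5 50"

```text
time_s: 46.37
ee_pos: [530.1, -149.7, 66.0]
ee_rot: [179.6, 60.1, -15.1]
force: [0.5, 0.5, -1.1]
gripper_width: 63.6
gripper_force: 30.0
```

send_rows:
  targets: "0.004 0 0.002 0 0 0 50;0.004 0 0.002 0 0 0 50"

```text
time_s: 46.53
ee_pos: [532.1, -149.8, 61.6]
ee_rot: [179.6, 59.8, -15.1]
force: [0.0, -0.7, -2.0]
gripper_width: 63.3
gripper_force: 30.0
```

send_rows:
  targets: "0.002 0 0.001 0 0 0 50;0.002 0 0.001 0 0 0 50"

```text
time_s: 46.7
ee_pos: [531.7, -149.8, 58.2]
ee_rot: [179.6, 59.9, -15.1]
force: [-0.2, 0.7, -1.1]
gripper_width: 63.3
gripper_force: 30.0
```

send_rows:
  targets: "0.002 0 0.001 0 0 0 50;0.002 0 0.001 0 0 0 50"

```text
time_s: 46.87
ee_pos: [531.3, -149.9, 55.0]
ee_rot: [179.6, 60.1, -15.2]
force: [-0.2, -0.6, -1.8]
gripper_width: 63.4
gripper_force: 30.0
```

send_rows:
  targets: "0.002 0 0.001 0 0 0 50;0.002 0 0.001 0 0 0 50;0.002 0 0.001 0 0 0 50"

```text
time_s: 47.12
ee_pos: [531.2, -149.9, 52.6]
ee_rot: [179.6, 60.1, -15.2]
force: [0.1, 0.5, -1.6]
gripper_width: 63.8
gripper_force: 30.0
```

send_rows:
  targets: "0.001 0 0.001 0 0 0 50;0.001 0 0.001 0 0 0 50;0.001 0 0.001 0 0 0 50"

```text
time_s: 47.37
ee_pos: [530.8, -149.8, 52.0]
ee_rot: [179.6, 60.1, -15.2]
force: [0.9, -0.0, 1.9]
gripper_width: 63.4
gripper_force: 30.0
```

Contact at 52. Releasing, backing off and re-aiming.

send_rows:
  targets: "0 0 0 0 0 0 50;0 0 0 0 0 0 95;0 0 0 0 0 0 95;0 0 0 0 0 0 95;0 0 0 0 0 0 95;0 0 0 0 0 0 95;0 0 -0.03 0 0 0 95;0 0 -0.07 0 0 0 95;0 0 -0.11 0 0 0 95;0 0 -0.11 0 0 0 95"

```text
time_s: 48.2
ee_pos: [628.2, -175.5, 108.3]
ee_rot: [179.6, 59.3, -15.2]
force: [1.4, -0.1, 0.3]
gripper_width: 86.3
gripper_force: 0.0
```

send_rows:
  targets: "-0.124 0 0.05 0 0 0 95;-0.124 0 0.05 0 0 0 95;-0.124 0 0.05 0 0 0 95;-0.124 0 0.05 0 0 0 95;-0.124 0 0.05 0 0 0 95"

```text
time_s: 48.62
ee_pos: [520.3, -146.6, 191.8]
ee_rot: [179.6, 59.9, -15.2]
force: [1.3, 0.4, 0.1]
gripper_width: 86.5
gripper_force: 0.0
```

send_rows:
  targets: "0.052 0 0.03 0 60 0 60;0.052 0 0.03 0 60 0 60;0.052 0 0.03 0 60 0 60;0.052 0 0.03 0 60 0 60;0.052 0 0.03 0 60 0 60;0.052 0 0.03 0 60 0 60;0.052 0 0.03 0 60 0 60;0.052 0 0.03 0 60 0 60;0.052 0 0.03 0 60 0 60;0.052 0 0.03 0 60 0 60;0.052 0 0.03 0 60 0 60"

```text
time_s: 49.53
ee_pos: [522.0, -147.3, 128.6]
ee_rot: [179.8, 0.1, -14.8]
force: [0.7, -1.0, 0.5]
gripper_width: 54.7
gripper_force: 0.0
```

send_rows:
  targets: "0.003 0 -0.001 0 0 -70 60;0.003 0 -0.001 0 0 -70 60;0.003 0 -0.001 0 0 -70 60;0.003 0 -0.001 0 0 -70 60;0.003 0 -0.001 0 0 -70 60;0.003 0 -0.001 0 0 -70 60;0.003 0 -0.001 0 0 -70 60;0.003 0 -0.001 0 0 -70 60;0.003 0 -0.001 0 0 -70 60;0.003 0 -0.001 0 0 -70 60;0.003 0 -0.001 0 0 -70 60"

```text
time_s: 50.45
ee_pos: [526.1, -148.4, 128.7]
ee_rot: [-179.9, 0.3, 55.3]
force: [0.3, -0.1, -0.0]
gripper_width: 54.5
gripper_force: 0.0
```

send_rows:
  targets: "0 0 0 0 0 -20 60;0 0 0 0 0 -20 60;0 0 0 0 0 -20 60;0 0 0 0 0 -20 60;0 0 0 0 0 -20 60"

```text
time_s: 50.87
ee_pos: [525.3, -148.1, 129.2]
ee_rot: [-179.9, 0.2, 74.9]
force: [0.0, 0.5, 0.2]
gripper_width: 54.5
gripper_force: 0.0
```

Run:
```python
from h import *
c=(526.5,-148.7)
plan((L(c,-15,0,50),(180,0,75),60))
g=grab("side","s8"); old=cv2.imread("pics/p5.png"); new=cv2.resize(g["image"][190:330,220:360],None,fx=4,fy=4)
t=cv2.cvtColor(old[370:480,160:265],6); n=cv2.cvtColor(new[260:540,100:330],6)
print(cv2.minMaxLoc(cv2.matchTemplate(n,t,5))[1::2], "expected loc",(60,110))
```

```text
0.0000 0.0015 0.0792 -0.1 0.2 -0.1 60  n= 2
(0.9974581003189087, (62, 109)) expected loc (60, 110)
```

Drive C stands as predicted. I'll regrasp it and go to slot_0 at about (618.6,-255.6).

send_rows:
  targets: "0 0.002 0.04 0 0 0 60;0 0.002 0.079 0 0 0 60;0 0.002 0.079 0 0 0 60;0 0.002 0.079 0 0 0 60"

```text
time_s: 51.25
ee_pos: [524.9, -148.3, 49.5]
ee_rot: [-179.6, 0.2, 75.1]
force: [0.3, 0.9, 1.0]
gripper_width: 54.6
gripper_force: 0.0
```

send_rows:
  targets: "0 0 0 0 0 0 5;0 0 0 0 0 0 5;0 0 0 0 0 0 5;0 0 0 0 0 0 5;0 0 0 0 0 0 5;0 0 0 0 0 0 5;0 0 0 0 0 0 5"
  grip_force: 25

```text
time_s: 51.83
ee_pos: [526.4, -148.7, 51.5]
ee_rot: [-180.0, 0.2, 75.2]
force: [-0.2, -0.0, 4.3]
gripper_width: 17.8
gripper_force: 25.0
```

send_rows:
  targets: "0 0 -0.04 0 0 0 5;0 0 -0.08 0 0 0 5;0 0 -0.125 0 0 0 5;0 0 -0.125 0 0 0 5;0 0 -0.125 0 0 0 5;0 0 -0.125 0 0 0 5"

```text
time_s: 52.33
ee_pos: [525.5, -148.0, 175.0]
ee_rot: [-179.8, 0.2, 75.2]
force: [-0.3, 0.5, -1.9]
gripper_width: 17.9
gripper_force: 25.0
```

Run:
```python
from h import *
plan(((618.8,-255.7,178),(180,0,5),5))
```

```text
-0.0803 0.1177 -0.0032 -0.0 0.3 70.2 5  n= 10
```

send_rows:
  targets: "-0.08 0.118 0 0 0 70 5;-0.08 0.118 0 0 0 70 5;-0.08 0.118 0 0 0 70 5;-0.08 0.118 0 0 0 70 5;-0.08 0.118 0 0 0 70 5;-0.08 0.118 0 0 0 70 5;-0.08 0.118 0 0 0 70 5;-0.08 0.118 0 0 0 70 5;-0.08 0.118 0 0 0 70 5;-0.08 0.118 0 0 0 70 5;-0.08 0.118 0 0 0 70 5"

```text
time_s: 53.25
ee_pos: [618.6, -255.1, 172.4]
ee_rot: [-180.0, 0.5, 5.1]
force: [0.4, -0.1, -2.2]
gripper_width: 17.9
gripper_force: 25.0
```

send_rows:
  targets: "0 0 0 0 0 19.8 5;0 0 0 0 0 19.8 5;0 0 0 0 0 19.8 5;0 0 0 0 0 19.8 5;0 0 0 0 0 19.8 5"

```text
time_s: 53.67
ee_pos: [619.3, -255.4, 174.1]
ee_rot: [179.8, 0.3, -14.4]
force: [0.0, -0.3, -2.1]
gripper_width: 18.1
gripper_force: 25.0
```

send_rows:
  targets: "0 0 0.03 0 0.2 0.3 5;0 0 0.06 0 0.2 0.3 5;0 0 0.06 0 0.2 0.3 5;0 0 0.06 0 0.2 0.3 5"

```text
time_s: 54.0
ee_pos: [618.4, -255.3, 113.8]
ee_rot: [179.8, 0.2, -14.8]
force: [0.0, -0.0, -1.2]
gripper_width: 17.8
gripper_force: 25.0
```

Run:
```python
from h import *
s=env.state();print(s["ee_pos"],s["ee_rot"])
plan(((618.8,-255.7,81),(180,0,-14.7),5))
```

```text
[ 618.44105298 -255.28367285  113.81564029] [179.83922162   0.20714166 -14.78144581]
0.0006 0.0002 0.0328 0.2 0.2 -0.1 5  n= 1
```

send_rows:
  targets: "0 0 0.008 0 0 0 5;0 0 0.014 0 0 0 5;0 0 0.02 0 0 0 5;0 0 0.026 0 0 0 5;0 0 0.032 0 0 0 5;0 0 0.032 0 0 0 5"

```text
time_s: 54.5
ee_pos: [619.1, -255.7, 82.5]
ee_rot: [179.8, 0.0, -14.9]
force: [-0.5, 0.2, -2.0]
gripper_width: 18.0
gripper_force: 25.0
```

send_rows:
  targets: "0 0 0.005 0 0 0 5;0 0 0.01 0 0 0 5;0 0 0.015 0 0 0 5;0 0 0.018 0 0 0 5;0 0 0.018 0 0 0 5"

```text
time_s: 54.92
ee_pos: [619.5, -255.9, 64.8]
ee_rot: [179.8, -0.0, -14.9]
force: [-0.1, -0.1, -1.6]
gripper_width: 17.4
gripper_force: 25.0
```

send_rows:
  targets: "0 0 0.003 0 0 0 5;0 0 0.006 0 0 0 5;0 0 0.006 0 0 0 5"

```text
time_s: 55.17
ee_pos: [620.0, -256.2, 59.9]
ee_rot: [179.8, -0.1, -14.9]
force: [0.0, 0.7, -1.9]
gripper_width: 17.9
gripper_force: 25.0
```

send_rows:
  targets: "0 0 0.002 0 0 0 5;0 0 0.002 0 0 0 5;0 0 0.002 0 0 0 5"

```text
time_s: 55.42
ee_pos: [620.4, -256.3, 59.6]
ee_rot: [179.8, -0.2, -14.9]
force: [-0.9, 0.4, 5.9]
gripper_width: 17.9
gripper_force: 25.0
```

All three drives are down. I'll release, lift, turn the wrist and locate the bar before closing it.

send_rows:
  targets: "0 0 -0.001 0 0 0 35;0 0 -0.001 0 0 0 38;0 0 -0.001 0 0 0 38;0 0 -0.001 0 0 0 38;0 0 -0.05 0 0 0 38;0 0 -0.09 0 0 0 38;0 0 -0.14 0 0 0 38;0 0 -0.14 0 0 0 38;0 0 -0.14 0 0 0 38"

```text
time_s: 56.17
ee_pos: [622.3, -256.6, 203.7]
ee_rot: [179.7, -0.7, -14.9]
force: [-0.1, 0.3, -0.4]
gripper_width: 34.4
gripper_force: 0.0
```

send_rows:
  targets: "-0.1 -0.1 0 0 0 -80 40;-0.1 -0.1 0 0 0 -80 40;-0.1 -0.1 0 0 0 -80 40;-0.1 -0.1 0 0 0 -80 40;-0.1 -0.1 0 0 0 -80 40;-0.1 -0.1 0 0 0 -80 40;-0.1 -0.1 0 0 0 -80 40;-0.1 -0.1 0 0 0 -80 40;-0.1 -0.1 0 0 0 -80 40;-0.1 -0.1 0 0 0 -80 40;-0.1 -0.1 0 0 0 -80 40;-0.1 -0.1 0 0 0 -80 40"

```text
time_s: 57.17
ee_pos: [548.0, -133.0, 195.7]
ee_rot: [-180.0, 0.2, 65.3]
force: [1.5, -0.1, -0.2]
gripper_width: 36.7
gripper_force: 0.0
```

Run:
```python
from h import *
s=env.state();print(s["ee_pos"],s["ee_rot"],s["qpos"].round(1))
f=grab("top","t9")
for d in drives(f,103): 
    if 300<d[0][0]<800: print(d)
# dark drive tops / heights: sample gray at expected top centres
for c in[(619.3,-255.7),(606.3,-304),(593.3,-352.4)]:
    for z in(92,):
        q=proj(f,[(c[0]+t*.967,c[1]-t*.254,z) for t in(-28,-14,0,14,28)]).round().astype(int); print(q.tolist(),[int(f["image"][y,x].mean()) for x,y in q])
```

```text
[ 548.03736783 -133.00795078  195.74095469] [-179.96540186    0.22065879   65.26349382] [-14.7  18.1  92.7  -0.2  69.3  10.1]
(array([ 503.7, -372.7]), array([ 14.9, 160.2]), 75.7, array([438.7, 285.7]))
(array([628.1, 483.1]), array([ 21.5, 179.6]), 60.1, array([ 88.6, 227. ]))
[[387, 248], [389, 243], [390, 237], [392, 232], [393, 227]] [183, 167, 125, 56, 53]
[[407, 254], [408, 249], [410, 243], [411, 238], [413, 232]] [56, 59, 58, 57, 57]
[[426, 260], [428, 254], [429, 249], [431, 243], [432, 238]] [59, 59, 55, 51, 54]
```

Run:
```python
from h import *
P=np.array([583.1,-393.2]); th=165.7; K=P+170*np.array([np.cos(np.radians(th)),np.sin(np.radians(th))]); print(K)
plan(((*K,205),(180,0,140),40),((*K,205),(180,0,th),40),((*K,113),(180,0,th),40))
A=[165.7]+[165.7-7*i for i in range(1,12)]; arc(P,170,A,113,40); arc(P,170,[A[-1],84,80,78],113,40); arc(P,170,[78,77,76,75,74,73,72],113,40)
```

```text
[ 418.36732566 -351.21016784]
-0.2526 -0.0258 -0.0081 -0.1 0.2 -74.9 40  n= 11
0.0000 0.0000 0.0000 0.0 0.0 -25.7 40  n= 4
0.0000 -0.0000 0.0920 0.0 0.0 0.0 40  n= 3
-0.0013 0.0207 0 0 0 7.0 40; -0.0050 0.0411 0 0 0 14.0 40; -0.0113 0.0609 0 0 0 21.0 40; -0.0199 0.0798 0 0 0 28.0 40; -0.0307 0.0975 0 0 0 35.0 40; -0.0437 0.1138 0 0 0 42.0 40; -0.0585 0.1283 0 0 0 49.0 40; -0.0749 0.1409 0 0 0 56.0 40; -0.0928 0.1515 0 0 0 63.0 40; -0.1119 0.1597 0 0 0 70.0 40; -0.1318 0.1656 0 0 0 77.0 40; [ 418.4 -351.2  113. ] [ 587.  -223.2  113. ]
-0.0006 0.0139 0 0 0 4.7 40; -0.0020 0.0257 0 0 0 8.7 40; -0.0030 0.0316 0 0 0 10.7 40; [ 587.  -223.2  113. ] [ 618.4 -226.9  113. ]
-0.0000 0.0030 0 0 0 1.0 40; -0.0001 0.0059 0 0 0 2.0 40; -0.0002 0.0089 0 0 0 3.0 40; -0.0004 0.0119 0 0 0 4.0 40; -0.0006 0.0148 0 0 0 5.0 40; -0.0009 0.0178 0 0 0 6.0 40; [ 618.4 -226.9  113. ] [ 635.6 -231.5  113. ]
```

send_rows:
  targets: "-0.253 -0.026 -0.008 0 0 -75 40;-0.253 -0.026 -0.008 0 0 -75 40;-0.253 -0.026 -0.008 0 0 -75 40;-0.253 -0.026 -0.008 0 0 -75 40;-0.253 -0.026 -0.008 0 0 -75 40;-0.253 -0.026 -0.008 0 0 -75 40;-0.253 -0.026 -0.008 0 0 -75 40;-0.253 -0.026 -0.008 0 0 -75 40;-0.253 -0.026 -0.008 0 0 -75 40;-0.253 -0.026 -0.008 0 0 -75 40;-0.253 -0.026 -0.008 0 0 -75 40;-0.253 -0.026 -0.008 0 0 -75 40"

```text
time_s: 58.22
ee_pos: [418.3, -351.6, 205.3]
ee_rot: [-179.9, 0.1, 140.0]
force: [1.1, 0.1, 0.4]
gripper_width: 36.6
gripper_force: 0.0
```

send_rows:
  targets: "0 0 0 0 0 -25.7 40;0 0 0 0 0 -25.7 40;0 0 0 0 0 -25.7 40;0 0 0 0 0 -25.7 40;0 0 0 0 0 -25.7 40;0 0 0 0 0 -25.7 40"

```text
time_s: 58.72
ee_pos: [418.7, -351.5, 205.7]
ee_rot: [-179.8, 0.1, 165.5]
force: [0.2, 0.4, -0.1]
gripper_width: 36.3
gripper_force: 0.0
```

Run:
```python
from h import *
s=env.state();print(s["ee_pos"],s["ee_rot"])
f=grab("top","t10"); g=grab("side","s10")
for d in drives(f,103): 
    if 300<d[0][0]<800: print(d)
for c in[(619.3,-255.7),(606.3,-304),(593.3,-352.4)]:
    q=proj(f,[(c[0]+t*.967,c[1]-t*.254,92) for t in(-28,-14,0,14,28)]).round().astype(int); print([int(f["image"][y,x].mean()) for x,y in q])
im=g["image"]; 
for c in[(619.3,-255.7),(606.3,-304),(593.3,-352.4)]:  # side: near face column profile: where dark band top begins
    q=proj(g,(c[0]-.254*9,c[1]-.967*9,92))[0].round().astype(int); print(q,[int(im[y,q[0]+6].mean()) for y in range(q[1]-16,q[1]+14,2)])
plan(((418.4,-351.2,113),(180,0,165.7),40))
```

```text
[ 418.66196405 -351.49120022  205.72932442] [-1.79816016e+02  6.30267853e-02  1.65498200e+02]
[49, 55, 54, 51, 49]
[53, 56, 50, 52, 52]
[53, 53, 53, 46, 47]
[317 300] [161, 163, 153, 121, 117, 97, 49, 48, 44, 40, 48, 138, 149, 148, 113]
[308 317] [33, 80, 148, 152, 142, 96, 62, 44, 46, 45, 36, 76, 148, 151, 145]
[297 338] [137, 150, 150, 118, 95, 63, 44, 49, 52, 46, 42, 126, 151, 152, 135]
0.0005 0.0006 0.0929 -0.2 0.1 -0.1 40  n= 3
```

All three dark tops are in place at matching heights. Caging the knob and swinging the bar back.

send_rows:
  targets: "0 0 0.04 0 0 0 40;0 0 0.08 0 0 0 40;0 0 0.093 0 0 0 40;0 0 0.093 0 0 0 40;0 0 0.093 0 0 0 40"

```text
time_s: 59.23
ee_pos: [418.8, -352.1, 112.9]
ee_rot: [-179.8, 0.0, 165.7]
force: [-0.2, -0.9, 0.6]
gripper_width: 36.6
gripper_force: 0.0
```

send_rows:
  targets: "-0.001 0.021 0 0 0 7 40;-0.005 0.041 0 0 0 14 40;-0.011 0.061 0 0 0 21 40;-0.02 0.08 0 0 0 28 40;-0.031 0.098 0 0 0 35 40;-0.044 0.114 0 0 0 42 40;-0.058 0.128 0 0 0 49 40;-0.075 0.141 0 0 0 56 40;-0.093 0.152 0 0 0 63 40;-0.112 0.16 0 0 0 70 40;-0.132 0.166 0 0 0 77 40;-0.132 0.166 0 0 0 77 40"

```text
time_s: 60.23
ee_pos: [592.8, -223.8, 115.3]
ee_rot: [179.5, 0.4, 88.6]
force: [1.7, 0.7, 0.5]
gripper_width: 36.4
gripper_force: 0.0
```

send_rows:
  targets: "-0.001 0.014 0 0 0 4.7 40;-0.002 0.026 0 0 0 8.7 40;-0.003 0.032 0 0 0 10.7 40;-0.003 0.032 0 0 0 10.7 40"

```text
time_s: 60.57
ee_pos: [621.0, -227.9, 114.6]
ee_rot: [179.7, 0.3, 78.1]
force: [0.1, 0.2, -0.4]
gripper_width: 36.7
gripper_force: 0.0
```

Run:
```python
from h import *
s=env.state();print(s["ee_pos"],s["ee_rot"],s["force"]); p=s["ee_pos"][:2]-[583.1,-393.2]; print(np.hypot(*p),np.degrees(np.arctan2(p[1],p[0])))
```

```text
[ 620.96614537 -227.88186236  114.56197837] [179.69759065   0.25033843  78.12444031] [ 0.09094956  0.15267316 -0.41963092]
169.59932663937252 77.0989339172766
```

send_rows:
  targets: "0 0.004 0 0 0 1 40;0 0.008 0 0 0 2 40;0 0.012 0 0 0 3 40;0 0.012 0 0 0 3 40"

```text
time_s: 60.9
ee_pos: [631.8, -230.0, 113.2]
ee_rot: [179.8, 0.2, 75.1]
force: [0.1, -0.2, 0.4]
gripper_width: 36.5
gripper_force: 0.0
```

send_rows:
  targets: "0 0.002 0 0 0 0.5 40;0 0.003 0 0 0 1 40;0 0.003 0 0 0 1 40"

```text
time_s: 61.15
ee_pos: [634.2, -230.5, 112.8]
ee_rot: [179.9, 0.2, 74.1]
force: [-0.8, -0.1, -0.7]
gripper_width: 36.6
gripper_force: 0.0
```

send_rows:
  targets: "0 0.002 0 0 0 0.5 40;0 0.002 0 0 0 0.5 40;0 0.002 0 0 0 0.5 40"

```text
time_s: 61.4
ee_pos: [636.1, -231.0, 112.8]
ee_rot: [179.9, 0.2, 73.6]
force: [0.8, -0.7, -0.2]
gripper_width: 36.3
gripper_force: 0.0
```

send_rows:
  targets: "0 0.002 0 0 0 0.5 40;0 0.002 0 0 0 0.5 40;0 0.002 0 0 0 0.5 40"

```text
time_s: 61.65
ee_pos: [636.6, -231.2, 112.6]
ee_rot: [-179.9, 0.2, 73.1]
force: [-6.3, 1.4, 2.1]
gripper_width: 36.2
gripper_force: 2.6
```

send_rows:
  targets: "0 0.002 0 0 0 0 40;0 0.002 0 0 0 0 40;0 0.002 0 0 0 0 40"

```text
time_s: 61.9
ee_pos: [636.6, -231.3, 112.5]
ee_rot: [-179.7, 0.2, 73.1]
force: [-9.1, 2.1, 4.7]
gripper_width: 36.5
gripper_force: 4.7
```

The stop is reached: position stalls while the force climbs to 9 N. I'll centre the gap, lift away and check.

send_rows:
  targets: "0 -0.008 0 0 0 0 40;0 -0.011 0 0 0 0 40;0 -0.011 0 0 0 0 40;0 -0.011 -0.04 0 0 0 40;0 -0.011 -0.08 0 0 0 40;0 -0.011 -0.12 0 0 0 40;0 -0.011 -0.12 0 0 0 40"

```text
time_s: 62.48
ee_pos: [633.9, -230.1, 242.9]
ee_rot: [178.8, 0.3, 73.1]
force: [0.3, -0.2, 1.7]
gripper_width: 36.6
gripper_force: 0.0
```

send_rows:
  targets: "0.25 -0.25 0 0 0 0 40;0.25 -0.25 0 0 0 0 40;0.25 -0.25 0 0 0 0 40;0.25 -0.25 0 0 0 0 40;0.25 -0.25 0 0 0 0 40;0.25 -0.25 0 0 0 0 40;0.25 -0.25 0 0 0 0 40;0.25 -0.25 0 0 0 0 40;0.25 -0.25 0 0 0 0 40;0.25 -0.25 0 0 0 0 40"

```text
time_s: 63.32
ee_pos: [461.3, 86.6, 231.9]
ee_rot: [179.8, 0.1, 73.4]
force: [-0.4, 0.0, -0.6]
gripper_width: 36.5
gripper_force: 0.0
```

Run:
```python
from h import *
s=env.state();print(s["ee_pos"],s["force"])
f=grab("top","t11"); g=grab("side","s11")
for d in drives(f,103,130): 
    if 300<d[0][0]<800: print(d)
for t in np.arange(72,84,2):
    for r in(160,170): 
        q=proj(f,(583.1+r*np.cos(np.radians(t)),-393.2+r*np.sin(np.radians(t)),136))[0].round().astype(int); print(t,r,q,int(f["image"][q[1],q[0]].mean()),end=" | ")
```

```text
[461.34851091  86.63856489 231.93976399] [-0.37897565  0.02027548 -0.55607899]
(array([ 603.3, -315.6]), array([157. ,  16.9]), 75.8, array([415.5, 244.1]))
(array([628.6, 482.7]), array([ 23.6, 186.5]), 59.9, array([ 88.6, 227. ]))
72 160 [388 230] 49 | 72 170 [384 228] 140 | 74 160 [387 232] 106 | 74 170 [383 231] 49 | 76 160 [386 234] 214 | 76 170 [382 233] 58 | 78 160 [386 237] 231 | 78 170 [382 236] 126 | 80 160 [385 239] 108 | 80 170 [381 238] 146 | 82 160 [385 241] 48 | 82 170 [381 241] 130 |
```

The bar lies at 75.8°, matching the rack row's 75.3° within image accuracy. One quick check that the bystanders and look-alikes haven't moved, then I hand in.

Run:
```python
from h import *
a=cv2.imread("pics/top0.png"); b=cv2.imread("pics/t11.png")
for n,(x,y) in dict(green=(331,242),slide=(249,175),winder=(210,190),capo=(308,191)).items():
    t=a[y-18:y+18,x-18:x+18]; r=cv2.minMaxLoc(cv2.matchTemplate(b[y-30:y+30,x-30:x+30],t,5)); print(n,r[1],r[3])
c=cv2.imread("pics/side0.png");d=cv2.imread("pics/s11.png")
for n,(x,y) in dict(g1=(318,288),g2=(295,208),slide=(389,232)).items():
    t=c[y-12:y+12,x-15:x+15]; r=cv2.minMaxLoc(cv2.matchTemplate(d[y-24:y+24,x-27:x+27],t,5)); print(n,r[1],r[3])
```

```text
green 0.9997023940086365 (12, 12)
slide 0.9956735968589783 (12, 12)
winder 0.9973154664039612 (12, 12)
capo 0.9996548295021057 (12, 12)
g1 0.7321246862411499 (20, 12)
g2 0.9231777191162109 (12, 11)
slide 0.9895997047424316 (12, 12)
```

Nothing else moved; the weak "g1" side match is just the knob and bar overlapping that patch, and from the top it matches at 0.9997. Handing in.

```bash
python3 -c "
from workcell import env
print(env.job_done())"
```

```text
the job is handed in; nothing more can be done
None
```

I put all three grey drives on end, fully down in a slot each, swung the keeper bar back to its stop over them, and handed the job in at about 63 s; the guitar things did not move, and no verdict came back.

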